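# Right the toppled tins in the bench lane and zero its counter

### The arm

A 6-joint arm with a two-finger parallel gripper is mounted at the origin on the work surface. World frame = base frame: x ahead of the robot, y to its left, z up, the work surface at z = 0. Lengths are in m, angles in rad, forces in N, time in s.
With the tool pointing down it reaches from about 0.35 to 0.875 m from the base axis. Payload 4.2 kg.
Tool frame: the origin (TCP) lies at the very end of the fingers, on their centre line; the grasp point (between the pads) lies ctrl.grasp_offset behind it (ctrl.grasp_offset is the distance from the TCP to the grasp point, in m); z points along the fingers, y is the line along which they close (so a half turn about z gives the same grasp; the last joint's range is limited). The gripper opens to 85 mm and grips with 20 to 120 N. Pads are 22 mm wide; open, the fingers measure 114 mm over their backs; the gripper's body (76 mm by 85 mm) begins 54 mm behind the grasp point. The pads swing forward as they close: fully open they stand 13 mm farther back than shut.
Start: joints at [1.389, 0.385, 0.008, 0, -1.194, -0.259], TCP at [0.267, 0.565, 0.231] pointing down, gripper open.
Joint ranges: [-3.14, 3.14], [-1.21, 2.06], [-1.07, 1.41], [-3.16, 2.05], [-2.99, -0.16], [-3.1, 3.1]. Speed limits (rad/s): [2.79, 2.79, 3.14, 3.14, 3.14, 3.14].

### API

Orientations are given as a rotation vector (axis times angle).
In Python, from plant import ctrl, cams gives the robot as it stands.
- The arm moves only by the tool move_arm, never from a script. Its argument "rows" is a list of rows, each an object with "dr": the turn, a rotation vector about the tool's x, y, z in degrees, a list of three; "dp": the shift along the tool's x, y, z in cm, a list of three; "gripper": the opening, from 0 (shut) to 1 (fully open). A call has 1 to 10 rows; each row shifts and turns the commanded pose from where the row before left it, along the tool's axes as they then stand; what a row does not reach is not made up. A row lasts 1/8 s, in which the tool goes at most 62.5 mm and 10.7 degrees, less where a joint would pass 70% of its speed; a pose out of reach is approached as far as the arm can. A call is refused whole if a number of a shift passes 6.25 or a number of a turn 10.7, either way. A call with a gripper value outside its range is refused whole. The fingers move at their own pace and stop on an object; "grip_force" is the grip in N (left out, the last holds). Time passes only in rows, so rows that do not move let the fingers close. It gives the time, the measured TCP pose, the force, the opening and the grip force at its end, in the units of the state.
- ctrl.get_obs(): the state, without advancing time (a new reading comes with each control period).
- cams.capture(name): name is "side" or "top"; returns (picture, depth): 400x640x3 uint8, blue, green, red; 400x640 float32, m along the optical axis (not along the pixel's ray), 0 where there is no reading.
- cams.camera_params(name): a dict with "fx", "fy", "cx", "cy" (pixels), "rvec" (rotation vector, rad) and "tvec" (3), from world to camera coordinates, as OpenCV has them. Camera axes: x right, y down, z forward; pixel columns grow to the right and rows downward; lengths in m; the calibration is good to about 2 mm. A picture is of the moment at which its call begins. camera_params takes no time and is no camera call.
- ctrl.finish_job(): hands the job in; it is judged then, once.
The state is a dict: "time_s": time; "qpos": joint angles; "dq": joint speeds; "tau": joint torques, N m; "position": TCP position; "tcp_rot": TCP orientation; "force": force on the tool from outside, world axes, zero at the start; "torque": the same for the moment, N m; "gripper_width": finger opening in m; "grip_force": force on a finger pad.
Only numpy, scipy, OpenCV 4.12 (cv2) and the standard library are available. Lean on these libraries where they do the work, as an engineer would, in place of code of your own. Each camera call takes 0.05 s, during which the arm holds its last target. There are 200 camera calls.

### The job

Some of the square tins have toppled out of the lane on the bench. Stand them all upright again in the lane, cap up, each flat on the floor of a bay of its own beside the tins already there; they are thin-walled, so hold them gently, with no more than about 40 N of grip force. Once every tin stands, turn the counter's reset knob fully back to its zero stop, and leave the other things on the bench where they are.

Things in the scene. Friction and masses are not known exactly. Their poses are not given: they have to be found in the camera images.
- lane: Fixed plywood tray lying on the bench, 86 mm in its x, 510 mm along its y. Origin at the centre of its underside; x is across the lane, y along it, z up. Its floor is 8 mm above the bench; front and back lips rise 10 mm above the floor (74 mm clear between them), and seven cross strips 6 mm wide and 6 mm high divide it into six bays in a row, spaced 84 mm, each 78 mm wide along y.
- bay0 (a point): Centre of the floor of bay 0 of the lane (bays counted along the lane's +y); axes as the lane's.
- bay1 (a point): Centre of the floor of bay 1 of the lane (bays counted along the lane's +y); axes as the lane's.
- bay2 (a point): Centre of the floor of bay 2 of the lane (bays counted along the lane's +y); axes as the lane's.
- bay3 (a point): Centre of the floor of bay 3 of the lane (bays counted along the lane's +y); axes as the lane's.
- bay4 (a point): Centre of the floor of bay 4 of the lane (bays counted along the lane's +y); axes as the lane's.
- bay5 (a point): Centre of the floor of bay 5 of the lane (bays counted along the lane's +y); axes as the lane's.
- tin1: Loose thin-walled square tin, at the start lying beyond the lane, cap roughly away from the robot, or absent. Body 44 x 44 mm, 100 mm tall, with a round black screw cap 22 mm wide and 20 mm high on top (120 mm in all), 0.15 to 0.3 kg. Origin at the centre of its underside, z along the tin towards the cap, x and y square to its sides. All tins are alike.
- tin2: Loose thin-walled square tin, at the start lying beyond the lane, cap roughly away from the robot, or absent. Body 44 x 44 mm, 100 mm tall, with a round black screw cap 22 mm wide and 20 mm high on top (120 mm in all), 0.15 to 0.3 kg. Origin at the centre of its underside, z along the tin towards the cap, x and y square to its sides. All tins are alike.
- tin3: Loose thin-walled square tin, at the start lying beyond the lane, cap roughly away from the robot, or absent. Body 44 x 44 mm, 100 mm tall, with a round black screw cap 22 mm wide and 20 mm high on top (120 mm in all), 0.15 to 0.3 kg. Origin at the centre of its underside, z along the tin towards the cap, x and y square to its sides. All tins are alike.
- tin4: Loose thin-walled square tin, at the start lying beyond the lane, cap roughly away from the robot, or absent. Body 44 x 44 mm, 100 mm tall, with a round black screw cap 22 mm wide and 20 mm high on top (120 mm in all), 0.15 to 0.3 kg. Origin at the centre of its underside, z along the tin towards the cap, x and y square to its sides. All tins are alike.
- tin5: Loose thin-walled square tin, standing in a bay of the lane at the start, or absent. Body 44 x 44 mm, 100 mm tall, with a round black screw cap 22 mm wide and 20 mm high on top (120 mm in all), 0.15 to 0.3 kg. Origin at the centre of its underside, z along the tin towards the cap, x and y square to its sides. All tins are alike.
- tin6: Loose thin-walled square tin, standing in a bay of the lane at the start, or absent. Body 44 x 44 mm, 100 mm tall, with a round black screw cap 22 mm wide and 20 mm high on top (120 mm in all), 0.15 to 0.3 kg. Origin at the centre of its underside, z along the tin towards the cap, x and y square to its sides. All tins are alike.
- tin7: Loose thin-walled square tin, standing in a bay of the lane at the start, or absent. Body 44 x 44 mm, 100 mm tall, with a round black screw cap 22 mm wide and 20 mm high on top (120 mm in all), 0.15 to 0.3 kg. Origin at the centre of its underside, z along the tin towards the cap, x and y square to its sides. All tins are alike.
- counter: Fixed grey take-out counter, 120 x 120 mm, 60 mm high, beyond the lane, far left or far right, with a white dial 104 mm wide on top. Origin at the centre of its underside. The zero mark and a small steel stop pin 10 mm high beside it lie on the dial in the counter's +x direction from its centre.
- reset_knob (a joint): Angle of the black reset knob at the middle of the dial (vertical axis): 0 at its zero stop, growing clockwise seen from above, up to 5.6 rad; so it goes home counter-clockwise. It stays where left (0.03 N m of friction). A steel pointer and a white line mark one end of its bar grip; that end points q clockwise from the counter's +x, and at 0 the pointer rests against the stop pin.
- dial_axis (a point): Where to grip the knob: on its axis, 94 mm above the bench, 10 mm below the top of its bar grip. The bar is 46 mm long, 12 mm wide, centred on the axis, its top 104 mm above the bench; it stands 36 mm above a round skirt 48 mm wide and 6 mm thick. The point's axes are the counter's and do not turn with the knob.
- screw_box: Bystander: loose grey open compartment box 110 x 110 x 55 mm, at the other side from the counter; origin at the centre of its underside.
- jar: Bystander: jar 64 mm wide, 70 mm tall, standing nearer the robot than the lane, to the right; origin at the centre of its underside.
- driver: Bystander: screwdriver lying nearer the robot than the lane, to the left; origin on its underside.
Things that resemble listed ones, but are neither listed nor needed, are in the scene too. What is shaped like the tin2 but yellow is not meant.

How it is judged:
By the outcome, as a careful person would: the job done as asked, in the order asked, and still so for the second after the job is handed in, with the robot touching nothing.
Of tin1, tin2, tin3, tin4 only 3 to 4 are there at a start; the rules pass over those that are not, and their reading is None.
Of tin5, tin6, tin7 only 1 to 2 are there at a start; the rules pass over those that are not, and their reading is None.
At some moment in a run one of tin1, tin2, tin3, tin4 may be knocked a few centimetres aside while the robot is not near it.
Once in a run the grip may slacken for a moment while it holds something.
It also fails if it takes over 210 s, if anything falls off the work surface, if the arm or the gripper's body presses on something with over 40 N, if the wrist force passes 120 N, or if a joint passes its speed limit or range.

## Working session

There is one attempt and no reset: what is moved stays moved. The work goes in short steps, Python scripts to look and compute and a tool call to move; the robot and the scene stay as the last step left them, time stands still between calls to the robot, and variables do not carry over. Pictures are saved under pics/ and viewed, at most 14 in all, crops included, and the job is handed in when it is done.

Besides the shell and the picture viewer there is one more tool, called after ">>>" as name(argument=value, ...), one argument or row to a line, values as JSON. move_arm: Moves the arm, as the interface text tells. Its arguments: {"type":"object","properties":{"rows":{"type":"array","items":{"type":"object","properties":{"dr":{"type":"array","items":{"type":"number"}},"dp":{"type":"array","items":{"type":"number"}},"gripper":{"type":"number"}}}},"grip_force":{"type":"number"}},"required":["rows"]}

```bash
ls; mkdir -p pics; cat > h.py <<'E'
import numpy as np, cv2
from plant import ctrl, cams
def cap(n,fn=None):
    im,d=cams.capture(n)
    if fn: cv2.imwrite('pics/'+fn,im)
    p=cams.camera_params(n); R=cv2.Rodrigues(np.array(p['rvec'],float))[0]; t=np.array(p['tvec'],float).ravel()
    v,u=np.mgrid[0:400,0:640]
    c=np.stack([(u-p['cx'])/p['fx']*d,(v-p['cy'])/p['fy']*d,d],-1)
    W=(c-t)@R
    W[d==0]=np.nan
    return im,d,W
def st():
    o=ctrl.get_obs(); R=cv2.Rodrigues(np.array(o['tcp_rot'],float))[0]
    return o,np.array(o['position']),R
E
python3 - <<'E'
from h import *
for n in('top','side'):
    im,d,W=cap(n,n+'0.png'); np.savez(n+'0.npz',im=im,W=W)
    p=cams.camera_params(n);R=cv2.Rodrigues(np.array(p['rvec']))[0];print(n,-R.T@np.ravel(p['tvec']),p['fx'])
o,P,R=st();print(o,R,ctrl.grasp_offset)
E
```

```text
pics
top [0.50752852 0.00452121 1.3211526 ] 415.84089915090277
side [ 0.51106684 -0.92895556  1.02880949] 438.55901398359595
{'time_s': 0.1, 'qpos': array([ 1.38858591e+00,  3.85494122e-01,  6.76686918e-03, -4.38370029e-04,
       -1.19398971e+00, -2.58641888e-01]), 'dq': array([-0.00015342, -0.00036845,  0.00420355,  0.00300005, -0.0003091 ,
       -0.00036281]), 'tau': array([-1.00229630e-03, -3.93319273e+01,  1.88928956e+01,  4.19794902e+00,
       -2.59515706e-03,  8.24234121e-06]), 'position': array([0.26643234, 0.56479522, 0.23032345]), 'tcp_rot': array([ 3.06363627e+00, -6.86719680e-01, -5.23981745e-04]), 'force': array([-0.57631132, -0.1178118 , -0.42042057]), 'torque': array([-0.03338505, -0.02428936, -0.02291243]), 'grip_force': 0.0, 'gripper_width': 0.08543953321648196} [[ 9.04319335e-01 -4.26855923e-01 -7.48889069e-04]
 [-4.26856569e-01 -9.04317519e-01 -1.81494906e-03]
 [ 9.74882507e-05  1.96096174e-03 -9.99998073e-01]] 0.0187
```

View pics/top0.png

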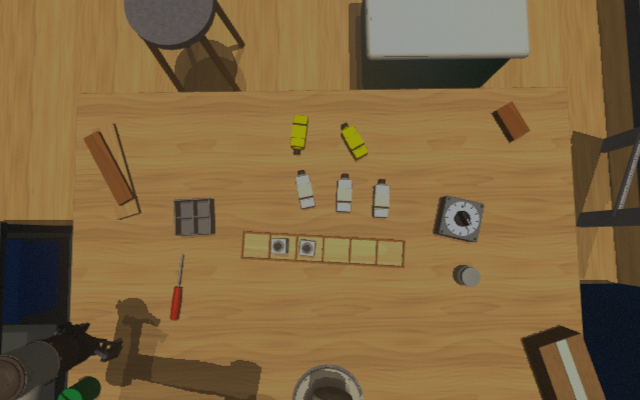

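View pics/side0.png

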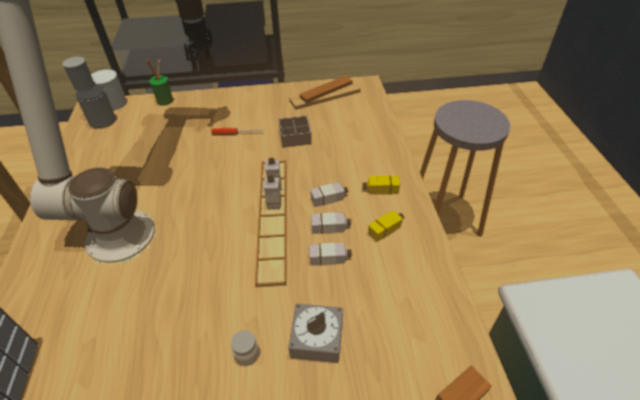

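Top view: three white/silver tins lie at (305,190), (344,193), (382,198) and two stand in the lane at (279,246), (307,248). Two yellow look-alikes at (299,133), (354,141) are not meant. The counter is at (460,218), the knob pointing toward lower right, the box at (194,217), the jar at (469,276) and the driver at (177,290).

```bash
cat >> h.py <<'E'
def comps(im,W,zlo,zhi,amin=40,box=(0.25,0.95,-0.6,0.5)):
    m=(W[...,2]>zlo)&(W[...,2]<zhi)&(W[...,0]>box[0])&(W[...,0]<box[1])&(W[...,1]>box[2])&(W[...,1]<box[3])
    n,l,s,c=cv2.connectedComponentsWithStats(m.astype(np.uint8),connectivity=4)
    out=[]
    for i in range(1,n):
        if s[i,4]<amin: continue
        q=W[l==i]; r=cv2.minAreaRect((q[:,:2]*1000).astype(np.float32))
        hsv=cv2.cvtColor(im,cv2.COLOR_BGR2HSV)[l==i].mean(0).astype(int)
        out.append((c[i].round(),s[i,4],r,np.median(q[:,2]),hsv,q))
    return out
E
python3 - <<'E'
from h import *
f=np.load('top0.npz');im,W=f['im'],f['W']
for lo,hi in((0.03,0.06),(0.06,0.14)):
  print(lo)
  for c,a,r,z,h,q in comps(im,W,lo,hi): print(c,a,[np.round(x,1) for x in r],z.round(4),h)
big=cv2.resize(im[160:280,230:490],None,fx=3,fy=3,interpolation=cv2.INTER_CUBIC);cv2.imwrite('pics/crop0.png',big)
print(np.round(W[225:270:3,343,2],4), np.round(W[225:270:3,343,0],3))
E
```

```text
0.03
[507. 117.] 308 [array([ 858.3, -573.5]), array([124. ,  52.8]), np.float64(0.1)] 0.0338 [ 13 175 106]
[298. 132.] 487 [array([822.7,  79. ]), array([ 44.8, 120.9]), np.float64(82.1)] 0.0431 [ 27 225 141]
[353. 141.] 490 [array([803.7, -91.9]), array([119.3,  45.5]), np.float64(28.7)] 0.0431 [ 28 224 138]
[304. 190.] 486 [array([650.6,  62.5]), array([119.3,  44.1]), np.float64(10.5)] 0.0431 [ 28  34 141]
[343. 194.] 491 [array([635.9, -61.4]), array([ 44.4, 117.9]), np.float64(85.7)] 0.0431 [ 31  32 139]
[381. 200.] 503 [array([ 617.6, -176.8]), array([ 45.4, 118.8]), np.float64(84.9)] 0.0435 [ 29  33 137]
[442. 218.] 210 [array([ 558., -363.]), array([123.6,  39.8]), np.float64(0.2)] 0.0559 [19 50 66]
[192. 216.] 509 [array([567.9, 404.1]), array([110.5, 112. ]), np.float64(2.4)] 0.0476 [16 70 83]
[474. 232.] 44 [array([ 507.5, -457. ]), array([21.6, 33.9]), np.float64(49.9)] 0.0579 [ 30  18 100]
[466. 238.] 58 [array([ 491.4, -429.2]), array([62.6, 15.1]), np.float64(76.4)] 0.0574 [19 42 78]
[461. 274.] 103 [array([ 380.4, -419.8]), array([36.6, 62.7]), np.float64(64.3)] 0.0434 [19 67 76]
0.06
[461. 219.] 803 [array([ 547.5, -416.8]), array([108.6, 110.4]), np.float64(11.1)] 0.0633 [ 65  21 116]
[278. 246.] 246 [array([474.9, 137. ]), array([44.8, 41.8]), np.float64(88.7)] 0.1085 [ 20  41 116]
[306. 248.] 239 [array([469. ,  53.7]), array([44.1, 44.3]), np.float64(82.8)] 0.1086 [ 20  37 118]
[470. 277.] 297 [array([ 373.8, -431.5]), array([55.6, 53.6]), np.float64(89.2)] 0.0694 [ 23  37 116]
[ 0.     -0.0032 -0.0041  0.0002  0.0171  0.0106  0.0046  0.0088  0.0038
  0.0105  0.0066  0.0077  0.0044  0.0219 -0.0017] [0.536 0.526 0.517 0.507 0.498 0.489 0.479 0.47  0.46  0.451 0.442 0.432
 0.423 0.415 0.404]
```

View pics/crop0.png

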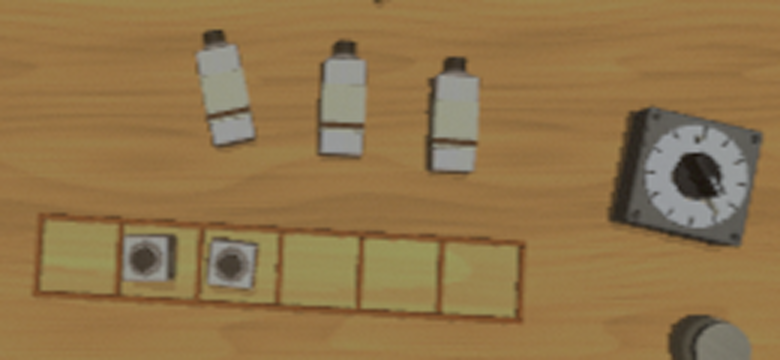

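Crop confirms three white tins, caps away from the robot, and free bays at crop (78,255), (320,265), (400,270), (480,278). Next: lane fit, tin axes, and a row planner.

```bash
cat >> h.py <<'E'
from scipy.spatial.transform import Rotation as Ro, Slerp
import json
def pix2plane(uv,z,n='top'):
    p=cams.camera_params(n); R=cv2.Rodrigues(np.array(p['rvec'],float))[0]; t=np.array(p['tvec'],float).ravel()
    uv=np.atleast_2d(uv); d=np.c_[(uv[:,0]-p['cx'])/p['fx'],(uv[:,1]-p['cy'])/p['fy'],np.ones(len(uv))]@R
    C=-R.T@t; return C+d*((z-C[2])/d[:,2])[:,None]
def Rt(pitch,az,flip=False):
    "tool z at pitch below horizontal (deg, 90=down, >90 pointing back), azimuth az (deg); y horizontal"
    p,a=np.radians([pitch,az]); r=np.array([np.cos(a),np.sin(a),0]); y=np.array([np.sin(a),-np.cos(a),0])
    z=np.cos(p)*r-np.sin(p)*np.array([0,0,1]); x=np.cross(y,z); M=np.c_[x,y,z]
    return M@np.diag([-1,-1,1]) if flip else M
def plan(P1,R1,n=None,g=1.0,start=None,vmax=5.0,amax=9.5):
    if start is None: o,P0,R0=st()
    else: P0,R0=start
    rv=Ro.from_matrix(R0.T@R1).as_rotvec(degrees=True)
    n=n or max(1,int(np.ceil(max(np.linalg.norm(P1-P0)*100/vmax,np.linalg.norm(rv)/amax))))
    rows=[];P=P0;R=R0
    for i in range(n):
        Pn=P0+(P1-P0)*(i+1)/n; dp=np.round(R.T@(Pn-P)*100,2); dr=np.round(rv/n,2)
        rows.append({"dp":dp.tolist(),"dr":dr.tolist(),"gripper":g})
        P=P+R@dp/100; R=R@Ro.from_rotvec(dr,degrees=True).as_matrix()
    for i in range(0,n,10): print(json.dumps(rows[i:i+10]))
    return P,R
E
python3 - <<'E'
from h import *
c=np.array([[40,214],[524,241],[520,320],[35,295]],float)/3+[230-1/3,160-1/3]
L=pix2plane(c,.018)[:,:2]; print(L.round(4)); m=L.mean(0)
u=(L[0]+L[3]-L[1]-L[2]);print(np.linalg.norm(u)/2,np.linalg.norm(L[0]-L[3])); u/=np.linalg.norm(u)
print('mid',m,'ydir',u,np.degrees(np.arctan2(-u[0],u[1])))
for k in range(6): print(k,(m+u*.084*(k-2.5)).round(4))
f=np.load('top0.npz')
for cc,a,r,z,h,q in comps(f['im'],f['W'],.03,.06):
    if h[1]<40 and cc[1]<205 and cc[1]>180:
        # body = points at top height
        b=q[q[:,2]>.038][:,:2]; mm=q[:,:2].mean(0); e=np.linalg.svd(q[:,:2]-mm,full_matrices=False)[2][0]; e*=np.sign(e[0])
        s=(q[:,:2]-mm)@e; print('centre',np.array(r[0]).round(1),'az',np.degrees(np.arctan2(e[1],e[0])).round(1),'ext',s.min().round(3),s.max().round(3))
o,P,R=st()
P1,R1=plan(np.array([.60,-.05,.30]),Rt(90,-3))
E
```

```text
[[ 0.5214  0.2541]
 [ 0.4857 -0.2492]
 [ 0.4043 -0.2426]
 [ 0.4378  0.2592]]
0.5037210026753832 0.08372731047133124
mid [0.46228745 0.00538637] ydir [0.06862705 0.99764238] -3.9351336069051133
0 [ 0.4479 -0.2041]
1 [ 0.4536 -0.1203]
2 [ 0.4594 -0.0365]
3 [0.4652 0.0473]
4 [0.4709 0.1311]
5 [0.4767 0.2149]
centre [650.6  62.5] az 10.9 ext -0.052 0.067
centre [635.9 -61.4] az -4.5 ext -0.053 0.065
centre [ 617.6 -176.8] az -4.8 ext -0.052 0.067
[{"dp": [3.76, 2.76, -0.46], "dr": [0.01, 0.0, -1.48], "gripper": 1.0}, {"dp": [3.69, 2.85, -0.46], "dr": [0.01, 0.0, -1.48], "gripper": 1.0}, {"dp": [3.61, 2.95, -0.46], "dr": [0.01, 0.0, -1.48], "gripper": 1.0}, {"dp": [3.54, 3.04, -0.46], "dr": [0.01, 0.0, -1.48], "gripper": 1.0}, {"dp": [3.45, 3.13, -0.46], "dr": [0.01, 0.0, -1.48], "gripper": 1.0}, {"dp": [3.38, 3.22, -0.46], "dr": [0.01, 0.0, -1.48], "gripper": 1.0}, {"dp": [3.29, 3.31, -0.46], "dr": [0.01, 0.0, -1.48], "gripper": 1.0}, {"dp": [3.2, 3.39, -0.46], "dr": [0.01, 0.0, -1.48], "gripper": 1.0}, {"dp": [3.12, 3.47, -0.47], "dr": [0.01, 0.0, -1.48], "gripper": 1.0}, {"dp": [3.02, 3.55, -0.46], "dr": [0.01, 0.0, -1.48], "gripper": 1.0}]
[{"dp": [2.93, 3.62, -0.47], "dr": [0.01, 0.0, -1.48], "gripper": 1.0}, {"dp": [2.84, 3.7, -0.46], "dr": [0.01, 0.0, -1.48], "gripper": 1.0}, {"dp": [2.74, 3.78, -0.47], "dr": [0.01, 0.0, -1.48], "gripper": 1.0}, {"dp": [2.64, 3.84, -0.46], "dr": [0.01, 0.0, -1.48], "gripper": 1.0}, {"dp": [2.54, 3.91, -0.47], "dr": [0.01, 0.0, -1.48], "gripper": 1.0}]
```

>>> move_arm(
  rows=[
    {"dp": [4,2.95,-0.5]},
    {"dp": [4,2.95,-0.5]},
    {"dp": [4,2.95,-0.5]},
    {"dp": [4,2.95,-0.5]},
    {"dp": [4,2.95,-0.5]},
    {"dp": [4,2.95,-0.5]},
    {"dp": [4,2.95,-0.5]},
    {"dp": [4,2.95,-0.5]},
    {"dp": [4,2.95,-0.5]},
    {"dp": [4,2.95,-0.5]},
  ],
  grip_force=30,
)

```text
$.rows[0]: bad value
```

>>> move_arm(
  rows=[
    {"dp": [4,2.95,-0.5]},
    {"dp": [4,2.95,-0.5]},
    {"dp": [4,2.95,-0.5]},
    {"dp": [4,2.95,-0.5]},
    {"dr": [0,0,-7.4]},
    {"dr": [0,0,-7.4]},
    {"dr": [0,0,-7.4]},
    {},
  ],
)

```text
$.rows[0]: bad value
```

```bash
python3 -c "
from h import *
o,P,R=st();print(o['time_s'],o['qpos'],P,R.round(3),o['gripper_width'])"
```

```text
0.1 [ 1.38858591e+00  3.85494122e-01  6.76686918e-03 -4.38370029e-04
 -1.19398971e+00 -2.58641888e-01] [0.26643234 0.56479522 0.23032345] [[ 0.904 -0.427 -0.001]
 [-0.427 -0.904 -0.002]
 [ 0.     0.002 -1.   ]] 0.08543953321648196
```

>>> move_arm(
  rows=[
    {"dp": [4,2.95,-0.5],"dr": [0,0,0],"gripper": 1},
    {"dp": [4,2.95,-0.5],"dr": [0,0,0],"gripper": 1},
    {"dp": [4,2.95,-0.5],"dr": [0,0,0],"gripper": 1},
    {"dp": [4,2.95,-0.5],"dr": [0,0,0],"gripper": 1},
    {"dp": [4,2.95,-0.5],"dr": [0,0,0],"gripper": 1},
    {"dp": [4,2.95,-0.5],"dr": [0,0,0],"gripper": 1},
    {"dp": [4,2.95,-0.5],"dr": [0,0,0],"gripper": 1},
    {"dp": [4,2.95,-0.5],"dr": [0,0,0],"gripper": 1},
    {"dp": [4,2.95,-0.5],"dr": [0,0,0],"gripper": 1},
    {"dp": [4,2.95,-0.5],"dr": [0,0,0],"gripper": 1},
  ],
  grip_force=30,
)

```text
time_s: 1.35
position: [0.5028, 0.1262, 0.2812]
tcp_rot: [3.065, -0.687, -0.001]
force: [0.6, 0.7, 0.7]
gripper_width: 0.0856
grip_force: 0.0
```

>>> move_arm(
  rows=[
    {"dp": [4,2.95,-0.5],"dr": [0,0,0],"gripper": 1},
    {"dp": [4,2.95,-0.5],"dr": [0,0,0],"gripper": 1},
    {"dp": [4,2.95,-0.5],"dr": [0,0,0],"gripper": 1},
    {"dp": [4,2.95,-0.5],"dr": [0,0,0],"gripper": 1},
    {"dp": [0,0,0],"dr": [0,0,-7.4],"gripper": 1},
    {"dp": [0,0,0],"dr": [0,0,-7.4],"gripper": 1},
    {"dp": [0,0,0],"dr": [0,0,-7.4],"gripper": 1},
    {"dp": [0,0,0],"dr": [0,0,0],"gripper": 1},
  ],
)

```text
time_s: 2.35
position: [0.5967, -0.0473, 0.3007]
tcp_rot: [3.14, -0.086, -0.002]
force: [0.7, -0.9, 0.5]
gripper_width: 0.0856
grip_force: 0.0
```

```bash
python3 -c "
from h import *
o,P,R=st();print(o['time_s'],o['qpos'],P,R.round(3),o['gripper_width'])"
```

```text
2.35 [ 1.91100854e-01  3.01531485e-01  5.84286443e-02 -2.42143607e-04
 -1.32877556e+00  1.32469141e+00] [ 0.5966698  -0.04725897  0.30074216] [[ 0.998 -0.055 -0.001]
 [-0.055 -0.998  0.   ]
 [-0.001  0.    -1.   ]] 0.08559093499237484
```

>>> move_arm(
  rows=[
    {"dp": [0,0,0],"dr": [0,-9,0],"gripper": 1},
    {"dp": [0,0,0],"dr": [0,-9,0],"gripper": 1},
    {"dp": [0,0,0],"dr": [0,-9,0],"gripper": 1},
    {"dp": [0,0,0],"dr": [0,-9,0],"gripper": 1},
    {"dp": [0,0,0],"dr": [0,-9,0],"gripper": 1},
    {"dp": [0,0,0],"dr": [0,0,0],"gripper": 1},
  ],
)

```text
time_s: 3.1
position: [0.5978, -0.0469, 0.2957]
tcp_rot: [-2.878, 0.08, 1.206]
force: [-0.9, -0.5, -0.6]
gripper_width: 0.0854
grip_force: 0.0
```

```bash
python3 -c "
from h import *
o,P,R=st();print(o['time_s'],o['qpos'],P,R.round(3),o['gripper_width'])
for n in('top','side'):
    im,d,W=cap(n,n+'1.png')"
```

```text
3.1 [ 0.12368117  0.73864107  0.6234492  -0.16065447 -2.23521557  1.34408312] [ 0.59781486 -0.04685898  0.29568238] [[ 0.7   -0.055 -0.712]
 [-0.04  -0.998  0.038]
 [-0.713  0.001 -0.701]] 0.08544499670512949
```

View pics/side1.png

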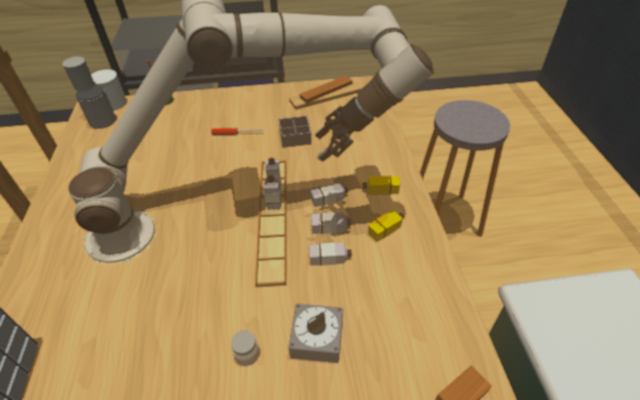

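Side view: the tool at (340,130) tilts back towards the robot and the pose is reachable. Next I test the 45° forward placing pose before picking.

>>> move_arm(
  rows=[
    {"dp": [0,0,0],"dr": [0,9,0],"gripper": 1},
    {"dp": [0,0,0],"dr": [0,9,0],"gripper": 1},
    {"dp": [0,0,0],"dr": [0,9,0],"gripper": 1},
    {"dp": [0,0,0],"dr": [0,9,0],"gripper": 1},
    {"dp": [0,0,0],"dr": [0,9,0],"gripper": 1},
    {"dp": [0,0,0],"dr": [0,9,0],"gripper": 1},
    {"dp": [0,0,0],"dr": [0,9,0],"gripper": 1},
    {"dp": [0,0,0],"dr": [0,9,0],"gripper": 1},
    {"dp": [0,0,0],"dr": [0,9,0],"gripper": 1},
    {"dp": [0,0,0],"dr": [0,9,0],"gripper": 1},
  ],
)

```text
time_s: 4.45
position: [0.5974, -0.056, 0.3202]
tcp_rot: [2.91, -0.089, 1.096]
force: [0.8, -1.2, 1.9]
gripper_width: 0.0855
grip_force: 0.0
```

>>> move_arm(
  rows=[
    {"dp": [-4,0,-0.5],"dr": [0,0,0],"gripper": 1},
    {"dp": [-4,0,-0.5],"dr": [0,0,0],"gripper": 1},
    {"dp": [-4,0,-0.5],"dr": [0,0,0],"gripper": 1},
    {"dp": [-4,0,-0.5],"dr": [0,0,0],"gripper": 1},
    {"dp": [0,0,0],"dr": [0,0,0],"gripper": 1},
  ],
)

```text
time_s: 5.08
position: [0.4575, -0.048, 0.2626]
tcp_rot: [2.932, -0.093, 1.031]
force: [-0.1, 0.6, -0.5]
gripper_width: 0.0857
grip_force: 0.0
```

```bash
python3 -c "
from h import *
o,P,R=st();print(o['time_s'],o['qpos'],P,R.round(3),o['gripper_width'])"
```

```text
5.075 [ 0.14813663 -0.2229966  -1.05679423  1.09725599 -0.15971687  0.31636316] [ 0.45749518 -0.04801267  0.26260403] [[ 0.779 -0.067  0.624]
 [-0.046 -0.998 -0.05 ]
 [ 0.626  0.01  -0.78 ]] 0.08568801886025179
```

The forward-pitched placing pose hits joint limits. Instead I keep the tool at the 45° back-tilt: a 180° roll about the tool axis turns the lying tin (cap away) exactly upright. Back to the pick pose for tin B, at top pixel (344,193).

```bash
cat >> h.py <<'E'
def show(P1,R1,tag=''):
    "world/tool-frame difference from measured pose to the target: rotate first, then shift in target tool axes"
    o,P,R=st(); rv=Ro.from_matrix(R.T@R1).as_rotvec(degrees=True)
    print(tag,'rot',rv.round(2),'then shift(cm, target axes)',(R1.T@(P1-P)*100).round(2),'| now axes',(R.T@(P1-P)*100).round(2),'q',o['qpos'].round(3),'w',round(o['gripper_width'],4),'t',o['time_s'])
def tcp(G,R): return np.array(G)+R[:,2]*ctrl.grasp_offset
E
python3 - <<'E'
from h import *
R1=Rt(135,-4.5); G=np.array([.631,-.061,.028]); show(tcp(G,R1)-R1[:,2]*.08,R1); print(R1.round(3))
E
```

```text
rot [  0.69 -83.75   0.69] then shift(cm, target axes) [28.89 -0.07 -1.84] | now axes [ 4.980e+00 -1.000e-02  2.852e+01] q [ 0.148 -0.223 -1.057  1.097 -0.16   0.316] w 0.0857 t 5.075
[[ 0.705 -0.078 -0.705]
 [-0.055 -0.997  0.055]
 [-0.707  0.    -0.707]]
```

>>> move_arm(
  rows=[
    {"dp": [0,0,0],"dr": [0.1,-9.3,0.1],"gripper": 1},
    {"dp": [0,0,0],"dr": [0.1,-9.3,0.1],"gripper": 1},
    {"dp": [0,0,0],"dr": [0.1,-9.3,0.1],"gripper": 1},
    {"dp": [0,0,0],"dr": [0.1,-9.3,0.1],"gripper": 1},
    {"dp": [0,0,0],"dr": [0.1,-9.3,0.1],"gripper": 1},
    {"dp": [0,0,0],"dr": [0.1,-9.3,0.1],"gripper": 1},
    {"dp": [0,0,0],"dr": [0.1,-9.3,0.1],"gripper": 1},
    {"dp": [0,0,0],"dr": [0.1,-9.3,0.1],"gripper": 1},
    {"dp": [0,0,0],"dr": [0.1,-9.3,0.1],"gripper": 1},
    {"dp": [0,0,0],"dr": [0,0,0],"gripper": 1},
  ],
)

```text
time_s: 6.32
position: [0.4774, -0.0763, 0.2745]
tcp_rot: [-2.998, 0.208, 0.911]
force: [-0.2, -0.5, -1.0]
gripper_width: 0.0852
grip_force: 0.0
```

```bash
python3 - <<'E'
from h import *
R1=Rt(135,-4.5); G=np.array([.631,-.061,.028]); show(tcp(G,R1)-R1[:,2]*.08,R1); print(st()[1])
E
```

```text
rot [ -0.14 -11.27  -3.53] then shift(cm, target axes) [28.18 -2.73  0.56] | now axes [27.31 -4.44  6.04] q [ 0.111  0.429  0.099 -0.105 -1.821  1.325] w 0.0852 t 6.325
[ 0.47735703 -0.07633664  0.27454183]
```

>>> move_arm(
  rows=[
    {"dp": [0,0,0],"dr": [0,-5.6,-1.8],"gripper": 1},
    {"dp": [0,0,0],"dr": [0,-5.6,-1.8],"gripper": 1},
    {"dp": [5.6,-0.5,0.1],"dr": [0,0,0],"gripper": 1},
    {"dp": [5.6,-0.5,0.1],"dr": [0,0,0],"gripper": 1},
    {"dp": [5.6,-0.5,0.1],"dr": [0,0,0],"gripper": 1},
    {"dp": [5.6,-0.5,0.1],"dr": [0,0,0],"gripper": 1},
    {"dp": [5.6,-0.5,0.1],"dr": [0,0,0],"gripper": 1},
    {"dp": [0,0,0],"dr": [0,0,0],"gripper": 1},
  ],
)

```text
time_s: 7.32
position: [0.6711, -0.0652, 0.0674]
tcp_rot: [-2.867, 0.111, 1.199]
force: [-1.1, 0.3, -1.2]
gripper_width: 0.0857
grip_force: 0.0
```

```bash
python3 - <<'E'
from h import *
im,d,W=cap('top','top2.png')
for c,a,r,z,h,q in comps(im,W,.03,.06): 
    if c[1]<210 and abs(c[0]-345)<60: print(c,a,[np.round(x,1) for x in r],z.round(4),h)
R1=Rt(135,-4.5); G=np.array([.631,-.061,.028]); show(tcp(G,R1),R1); print(st()[1])
E
```

```text
[343. 194.] 491 [array([635.9, -61.3]), array([ 44.4, 117.7]), np.float64(85.7)] 0.043 [ 37  30 142]
[381. 200.] 506 [array([ 616. , -176.1]), array([ 45.1, 115.8]), np.float64(86.1)] 0.043 [ 31  32 141]
 rot [-0.03  0.07  0.1 ] then shift(cm, target axes) [ 0.25 -0.16  7.9 ] | now axes [ 0.26 -0.15  7.9 ] q [ 0.087  1.03   0.667 -0.128 -1.984  1.404] w 0.0857 t 7.375
[ 0.67159655 -0.0657721   0.07237009]
```

>>> move_arm(
  rows=[
    {"dp": [0.1,-0.1,2.6],"dr": [0,0,0],"gripper": 1},
    {"dp": [0.1,0,2.6],"dr": [0,0,0],"gripper": 1},
    {"dp": [0,0,2.6],"dr": [0,0,0],"gripper": 1},
    {"dp": [0,0,0],"dr": [0,0,0],"gripper": 1},
    {"dp": [0,0,0],"dr": [0,0,0],"gripper": 0.2},
    {"dp": [0,0,0],"dr": [0,0,0],"gripper": 0.2},
    {"dp": [0,0,0],"dr": [0,0,0],"gripper": 0.2},
    {"dp": [0,0,0],"dr": [0,0,0],"gripper": 0.2},
  ],
  grip_force=30,
)

```text
time_s: 8.38
position: [0.6197, -0.0609, 0.0201]
tcp_rot: [-2.874, 0.11, 1.183]
force: [1.8, 0.5, 5.6]
gripper_width: 0.0436
grip_force: 31.0
```

```bash
python3 - <<'E'
from h import *
R1=Rt(135,-4.5); G=np.array([.631,-.061,.028]); show(tcp(G,R1),R1); o=st()[0];print(o['position'],o['grip_force'],o['force'])
E
```

```text
rot [-0.04 -0.25  0.14] then shift(cm, target axes) [ 0.24 -0.08  0.52] | now axes [ 0.24 -0.08  0.52] q [ 0.098  0.985  0.424 -0.128 -1.782  1.42 ] w 0.0436 t 8.375
[ 0.61972263 -0.06089143  0.02011817] 31.042190194129944 [1.76018502 0.49452185 5.60736033]
```

>>> move_arm(
  rows=[
    {"dp": [-3.5,0,-3.5],"dr": [0,0,0],"gripper": 0.2},
    {"dp": [-3.5,0,-3.5],"dr": [0,0,0],"gripper": 0.2},
    {"dp": [-3.5,0,-3.5],"dr": [0,0,0],"gripper": 0.2},
    {"dp": [0,0,0],"dr": [0,0,10],"gripper": 0.2},
    {"dp": [0,0,0],"dr": [0,0,10],"gripper": 0.2},
    {"dp": [0,0,0],"dr": [0,0,10],"gripper": 0.2},
    {"dp": [0,0,0],"dr": [0,0,10],"gripper": 0.2},
    {"dp": [0,0,0],"dr": [0,0,10],"gripper": 0.2},
    {"dp": [0,0,0],"dr": [0,0,10],"gripper": 0.2},
    {"dp": [0,0,0],"dr": [0,0,10],"gripper": 0.2},
  ],
  grip_force=34,
)

```text
time_s: 9.62
position: [0.6184, -0.061, 0.1657]
tcp_rot: [2.046, -1.563, -0.895]
force: [0.3, -0.1, -1.5]
gripper_width: 0.0435
grip_force: 35.1
```

>>> move_arm(
  rows=[
    {"dp": [0,0,0],"dr": [0,0,10],"gripper": 0.2},
    {"dp": [0,0,0],"dr": [0,0,10],"gripper": 0.2},
    {"dp": [0,0,0],"dr": [0,0,10],"gripper": 0.2},
    {"dp": [0,0,0],"dr": [0,0,10],"gripper": 0.2},
    {"dp": [0,0,0],"dr": [0,0,10],"gripper": 0.2},
    {"dp": [0,0,0],"dr": [0,0,10],"gripper": 0.2},
    {"dp": [0,0,0],"dr": [0,0,10],"gripper": 0.2},
    {"dp": [0,0,0],"dr": [0,0,10],"gripper": 0.2},
    {"dp": [0,0,0],"dr": [0,0,10],"gripper": 0.2},
    {"dp": [0,0,0],"dr": [0,0,10],"gripper": 0.2},
  ],
)

```text
time_s: 10.88
position: [0.6184, -0.061, 0.1657]
tcp_rot: [0.108, -2.359, -0.124]
force: [-0.7, -0.1, -2.2]
gripper_width: 0.044
grip_force: 35.2
```

```bash
python3 - <<'E'
from h import *
R1=Rt(135,-4.5,True); G=np.array([.4536,-.1203,.15]); show(tcp(G,R1),R1); o,P,R=st();print(P,R.round(3),o['grip_force'],o['force'])
im,d,W=cap('side','side3.png')
E
```

```text
rot [0.11 0.11 9.79] then shift(cm, target axes) [10.18 -7.2  14.27] | now axes [11.29 -5.39 14.24] q [ 0.097  0.85   0.521 -0.14  -2.014 -1.585] w 0.044 t 10.875
[ 0.61841984 -0.0610012   0.16570757] [[-0.709 -0.041 -0.704]
 [-0.115  0.992  0.057]
 [ 0.695  0.122 -0.708]] 35.18318295478821 [-0.70827062 -0.07468616 -2.17925671]
```

View pics/side3.png

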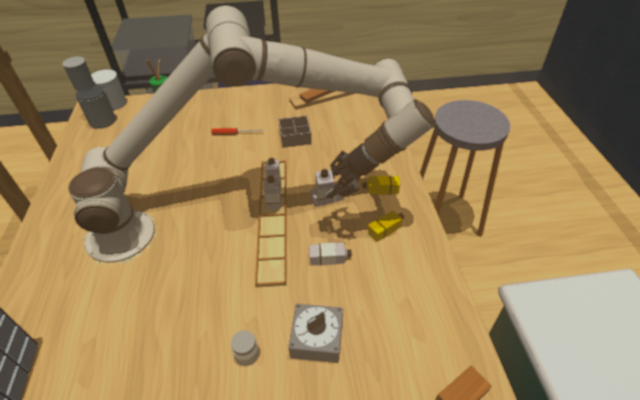

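Side view: the tin at (323,185) is held upright, cap up. Finishing the roll and moving over bay 1.

>>> move_arm(
  rows=[
    {"dp": [0,0,0],"dr": [0,0,9.8],"gripper": 0.2},
    {"dp": [2.55,-1.8,3.57],"dr": [0,0,0],"gripper": 0.2},
    {"dp": [2.55,-1.8,3.57],"dr": [0,0,0],"gripper": 0.2},
    {"dp": [2.55,-1.8,3.57],"dr": [0,0,0],"gripper": 0.2},
    {"dp": [2.55,-1.8,3.57],"dr": [0,0,0],"gripper": 0.2},
    {"dp": [0,0,0],"dr": [0,0,0],"gripper": 0.2},
    {"dp": [0,0,0],"dr": [0,0,0],"gripper": 0.2},
  ],
)

```text
time_s: 11.8
position: [0.4412, -0.1198, 0.1374]
tcp_rot: [-0.085, -2.359, -0.043]
force: [-0.2, -0.4, -1.7]
gripper_width: 0.0435
grip_force: 35.4
```

```bash
python3 - <<'E'
from h import *
R1=Rt(135,-4.5,True); P1=np.array([.452,-.1203,.055]); show(P1,R1); o,P,R=st();print(P,R.round(3),o['grip_force'],o['force'])
im,d,W=cap('top')
for lo,hi in((.04,.07),(0.08,.2)):
  for c,a,r,z,h,q in comps(im,W,lo,hi,box=(.4,.75,-.25,.2)): print(c,a,[np.round(x,1) for x in r],z.round(4),h)
cv2.imwrite('pics/top4.png',cv2.resize(im[160:280,230:490],None,fx=3,fy=3))
E
```

```text
rot [0.09 0.24 0.4 ] then shift(cm, target axes) [-6.59  0.03  5.07] | now axes [-6.57 -0.02  5.09] q [ 0.035  0.612 -0.065 -0.082 -1.672 -1.653] w 0.0435 t 11.8
[ 0.44124218 -0.11979399  0.13740418] [[-0.708  0.075 -0.702]
 [ 0.049  0.997  0.057]
 [ 0.704  0.006 -0.71 ]] 35.36428928375244 [-0.20793206 -0.35336605 -1.68281332]
[369. 252.] 528 [array([ 457.5, -124.3]), array([120.6,  78.9]), np.float64(87.3)] 0.1878 [19 56 87]
[278. 246.] 237 [array([475.2, 137. ]), array([45. , 41.1]), np.float64(89.1)] 0.1089 [ 20  35 122]
```

View pics/top4.png

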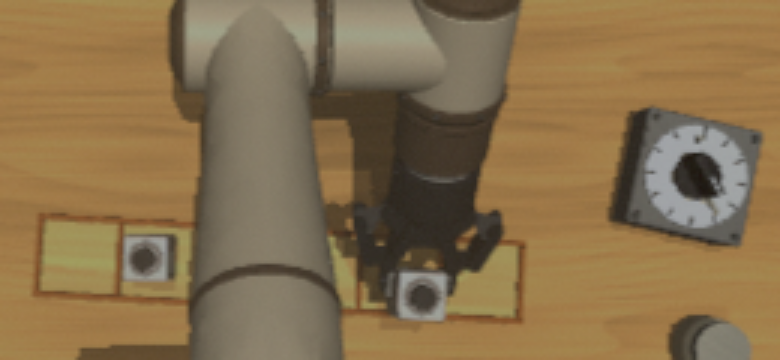

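The tin stands level in the gripper over bay 1 (crop (423,297)). Lowering and releasing.

>>> move_arm(
  rows=[
    {"dp": [-1.6,0,1.3],"dr": [0,0,0],"gripper": 0.2},
    {"dp": [-1.6,0,1.3],"dr": [0,0,0],"gripper": 0.2},
    {"dp": [-1.6,0,1.3],"dr": [0,0,0],"gripper": 0.2},
    {"dp": [-1.6,0,1.2],"dr": [0,0,0],"gripper": 0.2},
    {"dp": [0,0,0],"dr": [0,0,0],"gripper": 0.2},
    {"dp": [0,0,0],"dr": [0,0,0],"gripper": 0.2},
  ],
)

```text
time_s: 12.6
position: [0.45, -0.1201, 0.0563]
tcp_rot: [-0.086, -2.358, -0.042]
force: [0.1, 0.7, -2.6]
gripper_width: 0.0439
grip_force: 35.4
```

```bash
python3 - <<'E'
from h import *
R1=Rt(135,-4.5,True); P1=np.array([.452,-.1203,.0515]); show(P1,R1); o,P,R=st();print(P,o['grip_force'],o['force'])
E
```

```text
rot [0.06 0.14 0.33] then shift(cm, target axes) [-0.48 -0.    0.2 ] | now axes [-0.48 -0.    0.2 ] q [ 0.034  0.725 -0.091 -0.08  -1.535 -1.642] w 0.0439 t 12.6
[ 0.45002004 -0.12013258  0.05633058] 35.415823459625244 [ 0.0728135   0.70681625 -2.57656944]
```

>>> move_arm(
  rows=[
    {"dp": [-0.12,0,0.06],"dr": [0,0,0],"gripper": 0.2},
    {"dp": [-0.12,0,0.06],"dr": [0,0,0],"gripper": 0.2},
    {"dp": [-0.12,0,0.08],"dr": [0,0,0],"gripper": 0.2},
    {"dp": [0,0,0],"dr": [0,0,0],"gripper": 0.2},
  ],
)

```text
time_s: 13.1
position: [0.4508, -0.1201, 0.0523]
tcp_rot: [-0.087, -2.357, -0.043]
force: [-0.0, -0.2, -2.6]
gripper_width: 0.0439
grip_force: 35.4
```

>>> move_arm(
  rows=[
    {"dp": [-0.1,0,0.1],"dr": [0,0,0],"gripper": 0.2},
    {"dp": [-0.1,0,0.1],"dr": [0,0,0],"gripper": 0.2},
    {"dp": [0,0,0],"dr": [0,0,0],"gripper": 0.2},
  ],
)

```text
time_s: 13.48
position: [0.4508, -0.1201, 0.0493]
tcp_rot: [-0.087, -2.357, -0.043]
force: [0.2, -0.3, -1.2]
gripper_width: 0.0441
grip_force: 35.5
```

>>> move_arm(
  rows=[
    {"dp": [-0.1,0,0.1],"dr": [0,0,0],"gripper": 0.2},
    {"dp": [0,0,0],"dr": [0,0,0],"gripper": 0.2},
  ],
)

```text
time_s: 13.72
position: [0.451, -0.1201, 0.049]
tcp_rot: [-0.086, -2.357, -0.042]
force: [0.8, 1.6, 5.6]
gripper_width: 0.044
grip_force: 36.0
```

Contact with the floor at TCP z 0.049. Releasing and backing off along the tool.

>>> move_arm(
  rows=[
    {"dp": [0,0,0],"dr": [0,0,0],"gripper": 0.7},
    {"dp": [0,0,0],"dr": [0,0,0],"gripper": 0.7},
    {"dp": [0,0,0],"dr": [0,0,0],"gripper": 0.7},
    {"dp": [0,0,-2],"dr": [0,0,0],"gripper": 0.7},
    {"dp": [0,0,-4],"dr": [0,0,0],"gripper": 0.7},
    {"dp": [0,0,-4],"dr": [0,0,0],"gripper": 0.7},
    {"dp": [0,0,-4],"dr": [0,0,0],"gripper": 0.7},
    {"dp": [0,0,-4],"dr": [0,0,0],"gripper": 1},
  ],
)

```text
time_s: 14.72
position: [0.5781, -0.1304, 0.1763]
tcp_rot: [-0.087, -2.357, -0.043]
force: [2.0, -0.0, 0.4]
gripper_width: 0.076
grip_force: 0.0
```

```bash
python3 - <<'E'
from h import *
im,d,W=cap('top','top5.png')
for lo,hi in((.03,.055),(0.08,.135)):
  for c,a,r,z,h,q in comps(im,W,lo,hi,box=(.4,.75,-.25,.2)): print(c,a,[np.round(x,1) for x in r],z.round(4),h)
R1=Rt(135,-4.8); G=np.array([.612,-.176,.028]);show(tcp(G,R1)-R1[:,2]*.08,R1)
E
```

```text
[297. 182.] 53 [array([666.3,  83.8]), array([12.2, 54.6]), np.float64(84.9)] 0.0425 [ 20  52 130]
[380. 204.] 351 [array([ 599.7, -173.7]), array([43.3, 83.7]), np.float64(87.9)] 0.0433 [ 21  51 109]
[278. 246.] 237 [array([475.4, 136.9]), array([44.8, 40.7]), np.float64(88.9)] 0.108 [ 20  35 115]
[365. 253.] 243 [array([ 452.7, -118.3]), array([43.6, 43.5]), np.float64(89.0)] 0.1084 [ 21  32 118]
 rot [  -0.96   -0.42 -179.5 ] then shift(cm, target axes) [13.09  4.19  2.18] | now axes [-13.03  -4.29   2.34] q [ 0.015  0.786  0.404 -0.07  -1.96  -1.659] w 0.0823 t 14.775
```

Tin B stands in bay 1 at (453,-118) mm, body top level with the others. Next is tin C, at top pixel (382,198).

>>> move_arm(
  rows=[
    {"dp": [0,0,0],"dr": [0,0,-10],"gripper": 1},
    {"dp": [0,0,0],"dr": [0,0,-10],"gripper": 1},
    {"dp": [0,0,0],"dr": [0,0,-10],"gripper": 1},
    {"dp": [0,0,0],"dr": [0,0,-10],"gripper": 1},
    {"dp": [0,0,0],"dr": [0,0,-10],"gripper": 1},
    {"dp": [0,0,0],"dr": [0,0,-10],"gripper": 1},
    {"dp": [0,0,0],"dr": [0,0,-10],"gripper": 1},
    {"dp": [0,0,0],"dr": [0,0,-10],"gripper": 1},
    {"dp": [0,0,0],"dr": [0,0,-10],"gripper": 1},
    {"dp": [0,0,0],"dr": [0,0,-10],"gripper": 1},
  ],
)

```text
time_s: 16.02
position: [0.5772, -0.1303, 0.1751]
tcp_rot: [1.89, -1.698, -0.835]
force: [-0.6, -0.0, -0.6]
gripper_width: 0.0851
grip_force: 0.0
```

>>> move_arm(
  rows=[
    {"dp": [0,0,0],"dr": [0,0,-10],"gripper": 1},
    {"dp": [0,0,0],"dr": [0,0,-10],"gripper": 1},
    {"dp": [0,0,0],"dr": [0,0,-10],"gripper": 1},
    {"dp": [0,0,0],"dr": [0,0,-10],"gripper": 1},
    {"dp": [0,0,0],"dr": [0,0,-10],"gripper": 1},
    {"dp": [0,0,0],"dr": [0,0,-10],"gripper": 1},
    {"dp": [0,0,0],"dr": [0,0,-10],"gripper": 1},
    {"dp": [4.3,1.4,0.7],"dr": [0,0,-9.5],"gripper": 1},
    {"dp": [4.3,1.4,0.7],"dr": [0,0,0],"gripper": 1},
    {"dp": [0,0,0],"dr": [0,0,0],"gripper": 1},
  ],
)

```text
time_s: 17.27
position: [0.6218, -0.1698, 0.1008]
tcp_rot: [-2.866, 0.121, 1.2]
force: [-0.7, 0.5, -0.9]
gripper_width: 0.0852
grip_force: 0.0
```

```bash
python3 - <<'E'
from h import *
im,d,W=cap('top','top6.png')
for lo,hi in((.03,.055),):
  for c,a,r,z,h,q in comps(im,W,lo,hi,box=(.4,.75,-.25,.2)): print(c,a,[np.round(x,1) for x in r],z.round(4),h)
R1=Rt(135,-4.8); G=np.array([.612,-.176,.026]);show(tcp(G,R1),R1)
E
```

```text
[304. 190.] 465 [array([650.6,  62.5]), array([119.4,  44.2]), np.float64(10.1)] 0.0433 [ 27  38 134]
[381. 200.] 502 [array([ 617.9, -176.9]), array([ 45.5, 119.3]), np.float64(85.3)] 0.0435 [ 32  32 139]
 rot [ 0.09  0.23 -0.01] then shift(cm, target axes) [4.81 0.73 8.07] | now axes [4.85 0.72 8.05] q [-0.032  0.942  0.517 -0.037 -1.934  1.521] w 0.0854 t 17.325
```

>>> move_arm(
  rows=[
    {"dp": [2.4,0.4,0],"dr": [0,0,0],"gripper": 1},
    {"dp": [2.4,0.3,0],"dr": [0,0,0],"gripper": 1},
    {"dp": [0,0,2.7],"dr": [0,0,0],"gripper": 1},
    {"dp": [0,0,2.7],"dr": [0,0,0],"gripper": 1},
    {"dp": [0,0,2.6],"dr": [0,0,0],"gripper": 1},
    {"dp": [0,0,0],"dr": [0,0,0],"gripper": 1},
    {"dp": [0,0,0],"dr": [0,0,0],"gripper": 0.2},
    {"dp": [0,0,0],"dr": [0,0,0],"gripper": 0.2},
    {"dp": [0,0,0],"dr": [0,0,0],"gripper": 0.2},
    {"dp": [0,0,0],"dr": [0,0,0],"gripper": 0.2},
  ],
  grip_force=34,
)

```text
time_s: 18.58
position: [0.6015, -0.1746, 0.0176]
tcp_rot: [-2.876, 0.118, 1.184]
force: [2.8, 1.2, 4.8]
gripper_width: 0.044
grip_force: 24.1
```

```bash
cat >> h.py <<'E'
def basepred(c,az,flipaz):
    "predict tin base offset from TCP after the 180 roll (c = rect centre m)"
    o,P,R=st(); a=np.radians(az); e=np.array([np.cos(a),np.sin(a),0]); b=np.array([*c,.022])-.06*e-P
    bt=R.T@b; Rn=Rt(135,flipaz,True); print('base offset',(Rn@bt).round(4),'axis',(Rn@R.T@e).round(3)); return Rn@bt
E
python3 - <<'E'
from h import *
R1=Rt(135,-4.8); G=np.array([.612,-.176,.026]);show(tcp(G,R1),R1);basepred((.6178,-.1769),-4.8,-4.8);print(st()[1],st()[0]['force'])
E
```

```text
rot [ 0.17 -0.26  0.04] then shift(cm, target axes) [0.15 0.05 0.53] | now axes [0.15 0.05 0.53] q [-0.039  0.989  0.388 -0.029 -1.751  1.534] w 0.044 t 18.575
base offset [ 0.0047  0.0005 -0.0436] axis [-0.004  0.003  1.   ]
[ 0.60154085 -0.17457762  0.01756687] [2.78021459 1.1566883  4.76342542]
```

Gripped, with the base offset as predicted for the first tin. Lift and roll.

>>> move_arm(
  rows=[
    {"dp": [-3.5,0,-3.5],"dr": [0,0,0],"gripper": 0.2},
    {"dp": [-3.5,0,-3.5],"dr": [0,0,0],"gripper": 0.2},
    {"dp": [-3.5,0,-3.5],"dr": [0,0,0],"gripper": 0.2},
    {"dp": [0,0,0],"dr": [0,0,10],"gripper": 0.2},
    {"dp": [0,0,0],"dr": [0,0,10],"gripper": 0.2},
    {"dp": [0,0,0],"dr": [0,0,10],"gripper": 0.2},
    {"dp": [0,0,0],"dr": [0,0,10],"gripper": 0.2},
    {"dp": [0,0,0],"dr": [0,0,10],"gripper": 0.2},
    {"dp": [0,0,0],"dr": [0,0,10],"gripper": 0.2},
    {"dp": [0,0,0],"dr": [0,0,10],"gripper": 0.2},
  ],
  grip_force=34,
)

```text
time_s: 19.82
position: [0.6001, -0.174, 0.1636]
tcp_rot: [2.041, -1.568, -0.894]
force: [-0.8, 0.2, -2.2]
gripper_width: 0.0437
grip_force: 38.7
```

>>> move_arm(
  rows=[
    {"dp": [0,0,0],"dr": [0,0,10],"gripper": 0.2},
    {"dp": [0,0,0],"dr": [0,0,10],"gripper": 0.2},
    {"dp": [0,0,0],"dr": [0,0,10],"gripper": 0.2},
    {"dp": [0,0,0],"dr": [0,0,10],"gripper": 0.2},
    {"dp": [0,0,0],"dr": [0,0,10],"gripper": 0.2},
    {"dp": [0,0,0],"dr": [0,0,10],"gripper": 0.2},
    {"dp": [0,0,0],"dr": [0,0,10],"gripper": 0.2},
    {"dp": [0,0,0],"dr": [0,0,10],"gripper": 0.2},
    {"dp": [0,0,0],"dr": [0,0,10],"gripper": 0.2},
    {"dp": [0,0,0],"dr": [0,0,10],"gripper": 0.2},
  ],
)

```text
time_s: 21.08
position: [0.6001, -0.174, 0.1637]
tcp_rot: [0.102, -2.359, -0.122]
force: [-0.1, -0.4, -2.2]
gripper_width: 0.0437
grip_force: 38.7
```

```bash
python3 - <<'E'
from h import *
R1=Rt(135,-4.8,True); P1=np.array([.4479-.0035,-.203,.13]); show(P1,R1); o,P,R=st();print(P,o['grip_force'],o['force'])
E
```

```text
rot [-0.08  0.08  9.72] then shift(cm, target axes) [ 8.42 -4.19 13.18] | now axes [ 9.02 -2.69 13.17] q [-0.039  0.852  0.481 -0.033 -1.983 -1.446] w 0.0437 t 21.075
[ 0.60010722 -0.17398234  0.16368892] 38.72906148433685 [-0.14850036 -0.35815937 -2.22856831]
```

>>> move_arm(
  rows=[
    {"dp": [0,0,0],"dr": [0,0,9.7],"gripper": 0.2},
    {"dp": [2.8,-1.4,4.4],"dr": [0,0,0],"gripper": 0.2},
    {"dp": [2.8,-1.4,4.4],"dr": [0,0,0],"gripper": 0.2},
    {"dp": [2.8,-1.4,4.4],"dr": [0,0,0],"gripper": 0.2},
    {"dp": [0,0,0],"dr": [0,0,0],"gripper": 0.2},
    {"dp": [-2.5,0,2.5],"dr": [0,0,0],"gripper": 0.2},
    {"dp": [-2.5,0,2.5],"dr": [0,0,0],"gripper": 0.2},
    {"dp": [0,0,0],"dr": [0,0,0],"gripper": 0.2},
    {"dp": [0,0,0],"dr": [0,0,0],"gripper": 0.2},
  ],
  grip_force=31,
)

```text
time_s: 22.2
position: [0.4461, -0.2042, 0.0605]
tcp_rot: [-0.09, -2.359, -0.04]
force: [0.5, -0.8, -0.9]
gripper_width: 0.0433
grip_force: 38.7
```

```bash
python3 - <<'E'
from h import *
R1=Rt(135,-4.8,True); P1=np.array([.4479-.0035,-.203,.050]); show(P1,R1); o,P,R=st();print(P,o['grip_force'],o['force'])
im,d,W=cap('top')
for c,a,r,z,h,q in comps(im,W,.08,.15,box=(.4,.55,-.3,.2)): print(c,a,[np.round(x,1) for x in r],z.round(4),h)
E
```

```text
rot [-0.18  0.22  0.35] then shift(cm, target axes) [-0.62  0.1   0.87] | now axes [-0.61  0.1   0.87] q [-0.092  0.742 -0.071  0.009 -1.54  -1.559] w 0.0433 t 22.2
[ 0.44610912 -0.20417338  0.0605272 ] 38.69292497634888 [ 0.53015378 -0.79536831 -0.85761715]
[396. 242.] 921 [array([ 477.4, -204.9]), array([132.6, 103.7]), np.float64(82.8)] 0.1234 [17 55 70]
[278. 246.] 238 [array([475.4, 136.8]), array([45.1, 40.9]), np.float64(88.8)] 0.1088 [ 20  35 121]
[306. 248.] 233 [array([468.8,  53.7]), array([43.9, 44. ]), np.float64(82.2)] 0.1088 [ 23  28 118]
[372. 253.] 43 [array([ 451. , -136.7]), array([ 6.8, 40.6]), np.float64(88.8)] 0.1081 [ 25  22 129]
```

Going down to contact.

>>> move_arm(
  rows=[
    {"dp": [-0.3,0,0.4],"dr": [0,0,0],"gripper": 0.2},
    {"dp": [-0.3,0.1,0.4],"dr": [0,0,0],"gripper": 0.2},
    {"dp": [-0.1,0,0.1],"dr": [0,0,0],"gripper": 0.2},
    {"dp": [0,0,0],"dr": [0,0,0],"gripper": 0.2},
  ],
)

```text
time_s: 22.75
position: [0.4437, -0.2027, 0.0496]
tcp_rot: [-0.09, -2.356, -0.041]
force: [1.0, 2.5, 4.5]
gripper_width: 0.0433
grip_force: 39.3
```

>>> move_arm(
  rows=[
    {"dp": [0,0,0],"dr": [0,0,0],"gripper": 0.68},
    {"dp": [0,0,0],"dr": [0,0,0],"gripper": 0.68},
    {"dp": [0,0,0],"dr": [0,0,0],"gripper": 0.68},
    {"dp": [0,0,-2],"dr": [0,0,0],"gripper": 0.68},
    {"dp": [0,0,-4],"dr": [0,0,0],"gripper": 0.68},
    {"dp": [0,0,-4],"dr": [0,0,0],"gripper": 0.68},
    {"dp": [0,0,-4],"dr": [0,0,0],"gripper": 0.68},
    {"dp": [0,0,-4],"dr": [0,0,0],"gripper": 1},
  ],
)

```text
time_s: 23.75
position: [0.5708, -0.2131, 0.1769]
tcp_rot: [-0.091, -2.357, -0.041]
force: [0.4, 0.2, -0.9]
gripper_width: 0.074
grip_force: 0.0
```

```bash
python3 - <<'E'
from h import *
im,d,W=cap('top','top7.png')
for lo,hi in((.03,.055),(0.08,.135)):
  for c,a,r,z,h,q in comps(im,W,lo,hi,box=(.4,.75,-.3,.2)): print(c,a,[np.round(x,1) for x in r],z.round(4),h)
R1=Rt(135,10); G=np.array([.6455,.0615,.026]);show(tcp(G,R1)-R1[:,2]*.08,R1)
E
```

```text
[304. 190.] 490 [array([650.5,  62.6]), array([119.1,  44.3]), np.float64(10.4)] 0.0431 [ 32  32 149]
[278. 246.] 234 [array([475.4, 136.8]), array([44.5, 40.9]), np.float64(88.7)] 0.1085 [ 18  45 105]
[306. 248.] 233 [array([468.9,  53.8]), array([44.1, 44.1]), np.float64(82.3)] 0.1087 [ 18  40 100]
[388. 254.] 483 [array([ 448.1, -182.3]), array([90.9, 44.3]), np.float64(86.0)] 0.1115 [ 17  41 112]
 rot [  0.87 -14.98 169.1 ] then shift(cm, target axes) [ 19.21 -25.91  -3.58] | now axes [-14.28  29.11   1.47] q [-0.089  0.808  0.42   0.01  -1.958 -1.559] w 0.081 t 23.8
```

>>> move_arm(
  rows=[
    {"dp": [0,0,0],"dr": [0,0,-10],"gripper": 1},
    {"dp": [0,0,0],"dr": [0,0,-10],"gripper": 1},
    {"dp": [0,0,0],"dr": [0,0,-10],"gripper": 1},
    {"dp": [0,0,0],"dr": [0,0,-10],"gripper": 1},
    {"dp": [0,0,0],"dr": [0,0,-10],"gripper": 1},
    {"dp": [0,0,0],"dr": [0,0,-10],"gripper": 1},
    {"dp": [0,0,0],"dr": [0,0,-10],"gripper": 1},
    {"dp": [0,0,0],"dr": [0,0,-10],"gripper": 1},
    {"dp": [0,0,0],"dr": [0,0,-10],"gripper": 1},
    {"dp": [0,0,0],"dr": [0,0,-10],"gripper": 1},
  ],
)

```text
time_s: 25.05
position: [0.5699, -0.2131, 0.1756]
tcp_rot: [1.886, -1.701, -0.834]
force: [-0.7, -0.2, 0.4]
gripper_width: 0.0853
grip_force: 0.0
```

>>> move_arm(
  rows=[
    {"dp": [0,0,0],"dr": [0,0,-10],"gripper": 1},
    {"dp": [0,0,0],"dr": [0,0,-10],"gripper": 1},
    {"dp": [0,0,0],"dr": [0,0,-10],"gripper": 1},
    {"dp": [0,0,0],"dr": [0,0,-10],"gripper": 1},
    {"dp": [0,0,0],"dr": [0,0,-10],"gripper": 1},
    {"dp": [0,0,0],"dr": [0,0,-10],"gripper": 1},
    {"dp": [0,0,0],"dr": [0,0,-10],"gripper": 1},
    {"dp": [0,0,0],"dr": [0,0,-10],"gripper": 1},
  ],
)

```text
time_s: 26.05
position: [0.5699, -0.2131, 0.1756]
tcp_rot: [-2.87, 0.102, 1.186]
force: [-0.6, 0.4, -0.6]
gripper_width: 0.0852
grip_force: 0.0
```

```bash
python3 - <<'E'
from h import *
R1=Rt(135,10); G=np.array([.6455,.0615,.026]);show(tcp(G,R1)-R1[:,2]*.09,R1)
E
```

```text
rot [-10.34  -0.14  -9.81] then shift(cm, target axes) [ 19.21 -25.73  -5.18] | now axes [ 14.5  -29.11  -0.17] q [-0.089  0.808  0.405  0.006 -1.952  1.588] w 0.0852 t 26.05
```

>>> move_arm(
  rows=[
    {"dp": [0,0,0],"dr": [-5.2,0,-4.9],"gripper": 1},
    {"dp": [0,0,0],"dr": [-5.2,0,-4.9],"gripper": 1},
    {"dp": [3.2,-4.3,-0.9],"dr": [0,0,0],"gripper": 1},
    {"dp": [3.2,-4.3,-0.9],"dr": [0,0,0],"gripper": 1},
    {"dp": [3.2,-4.3,-0.9],"dr": [0,0,0],"gripper": 1},
    {"dp": [3.2,-4.3,-0.9],"dr": [0,0,0],"gripper": 1},
    {"dp": [3.2,-4.3,-0.9],"dr": [0,0,0],"gripper": 1},
    {"dp": [3.2,-4.3,-0.9],"dr": [0,0,0],"gripper": 1},
    {"dp": [0,0,0],"dr": [0,0,0],"gripper": 1},
    {"dp": [0,0,0],"dr": [0,0,0],"gripper": 1},
  ],
)

```text
time_s: 27.3
position: [0.6976, 0.0702, 0.0768]
tcp_rot: [2.829, 0.24, -1.17]
force: [-1.1, 0.3, 0.2]
gripper_width: 0.0858
grip_force: 0.0
```

```bash
python3 - <<'E'
from h import *
im,d,W=cap('top','top8.png')
for lo,hi in((.03,.055),(0.08,.135)):
  for c,a,r,z,h,q in comps(im,W,lo,hi,box=(.4,.75,-.3,.2)): print(c,a,[np.round(x,1) for x in r],z.round(4),h)
R1=Rt(135,10.2); G=np.array([.6455,.0615,.026]);show(tcp(G,R1),R1)
E
```

```text
[304. 191.] 485 [array([647.6,  62. ]), array([112.8,  44.3]), np.float64(10.4)] 0.0431 [ 31  31 147]
[369. 253.] 68 [array([ 449.5, -135. ]), array([17. , 40.8]), np.float64(80.6)] 0.0498 [ 15  47 128]
[419. 255.] 137 [array([ 440.2, -280.9]), array([38.4, 42.6]), np.float64(89.1)] 0.0512 [ 31  35 157]
[315. 157.] 90 [array([731.1,  25.4]), array([24.1, 45.9]), np.float64(65.8)] 0.1199 [17 81 68]
[280. 162.] 121 [array([721.3, 131.7]), array([35.3, 55.8]), np.float64(88.9)] 0.1205 [17 72 66]
[306. 248.] 231 [array([468.9,  53.9]), array([44. , 43.8]), np.float64(82.6)] 0.109 [ 21  34 122]
[396. 254.] 233 [array([ 446.1, -210.5]), array([59. , 41.4]), np.float64(89.5)] 0.0884 [ 15  50 120]
 rot [-0.06 -0.1  -0.54] then shift(cm, target axes) [-0.08 -0.15  9.27] | now axes [-0.1  -0.14  9.27] q [ 0.293  1.08   0.781 -0.092 -2.05   1.437] w 0.0853 t 27.35
```

```bash
python3 - <<'E'
from h import *
im,d,W=cap('side','side8.png')
t=cv2.imread('pics/top8.png');cv2.imwrite('pics/c8.png',np.vstack([cv2.resize(t[215:295,300:460],(640,320),interpolation=cv2.INTER_CUBIC),cv2.resize(im[220:290,200:360],(640,280),interpolation=cv2.INTER_CUBIC)]))
E
```

```text
(no output)
```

View pics/c8.png

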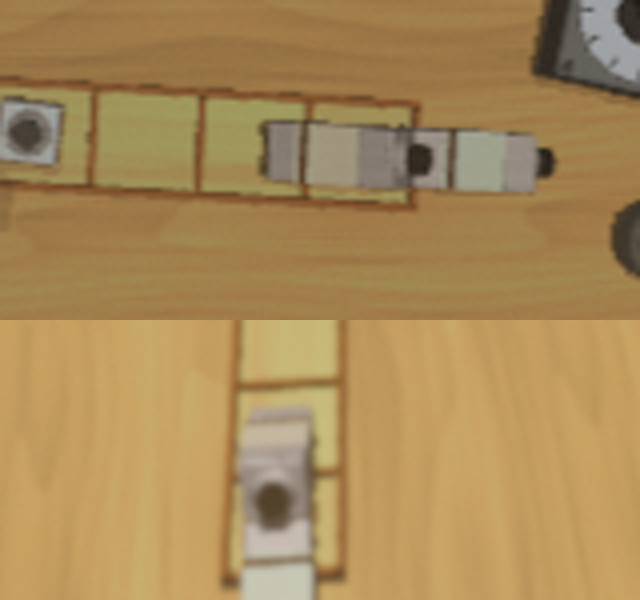

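The crop shows the tins in bays 1 and 0 have toppled towards -y. B lies from crop (265,150) with its cap at (420,160), resting on C, whose cap is at (545,160). A knock most likely did it. I will do tin A first, which I'm already poised over, then mend those two.

>>> move_arm(
  rows=[
    {"dp": [0,-0.1,3.1],"dr": [0,0,0],"gripper": 1},
    {"dp": [-0.1,0,3.1],"dr": [0,0,0],"gripper": 1},
    {"dp": [0,0,3],"dr": [0,0,0],"gripper": 1},
    {"dp": [0,0,0],"dr": [0,0,0],"gripper": 1},
    {"dp": [0,0,0],"dr": [0,0,0],"gripper": 0.2},
    {"dp": [0,0,0],"dr": [0,0,0],"gripper": 0.2},
    {"dp": [0,0,0],"dr": [0,0,0],"gripper": 0.2},
    {"dp": [0,0,0],"dr": [0,0,0],"gripper": 0.2},
  ],
  grip_force=31,
)

```text
time_s: 28.4
position: [0.6342, 0.0595, 0.0141]
tcp_rot: [2.831, 0.24, -1.165]
force: [1.7, -1.9, 4.7]
gripper_width: 0.0436
grip_force: 29.9
```

```bash
python3 - <<'E'
from h import *
R1=Rt(135,10.2); G=np.array([.6455,.0615,.026]);show(tcp(G,R1),R1);basepred((.6505,.0625),10.4,0);o=st()[0];print(o['position'],o['force'],o['grip_force'])
E
```

```text
rot [-0.   -0.24 -0.51] then shift(cm, target axes) [-0.03  0.01  0.22] | now axes [-0.03  0.01  0.22] q [ 0.304  1.014  0.461 -0.091 -1.795  1.452] w 0.0436 t 28.4
base offset [ 0.008   0.0005 -0.0434] axis [-0.004 -0.01   1.   ]
[0.63418279 0.05953677 0.01414358] [ 1.70027694 -1.86771748  4.69998881] 29.89865005016327
```

>>> move_arm(
  rows=[
    {"dp": [-3.5,0,-3.5],"dr": [0,0,0],"gripper": 0.2},
    {"dp": [-3.5,0,-3.5],"dr": [0,0,0],"gripper": 0.2},
    {"dp": [-3.5,0,-3.5],"dr": [0,0,0],"gripper": 0.2},
    {"dp": [0,0,0],"dr": [0,0,10],"gripper": 0.2},
    {"dp": [0,0,0],"dr": [0,0,10],"gripper": 0.2},
    {"dp": [0,0,0],"dr": [0,0,10],"gripper": 0.2},
    {"dp": [0,0,0],"dr": [0,0,10],"gripper": 0.2},
    {"dp": [0,0,0],"dr": [0,0,10],"gripper": 0.2},
    {"dp": [0,0,0],"dr": [0,0,10],"gripper": 0.2},
    {"dp": [0,0,0],"dr": [0,0,10],"gripper": 0.2},
  ],
  grip_force=31,
)

```text
time_s: 29.65
position: [0.6325, 0.0612, 0.1598]
tcp_rot: [2.175, -1.272, -0.794]
force: [-0.1, 0.1, -2.2]
gripper_width: 0.0438
grip_force: 29.7
```

>>> move_arm(
  rows=[
    {"dp": [0,0,0],"dr": [0,0,10],"gripper": 0.2},
    {"dp": [0,0,0],"dr": [0,0,10],"gripper": 0.2},
    {"dp": [0,0,0],"dr": [0,0,10],"gripper": 0.2},
    {"dp": [0,0,0],"dr": [0,0,10],"gripper": 0.2},
    {"dp": [0,0,0],"dr": [0,0,10],"gripper": 0.2},
    {"dp": [0,0,0],"dr": [0,0,10],"gripper": 0.2},
    {"dp": [0,0,0],"dr": [0,0,10],"gripper": 0.2},
    {"dp": [0,0,0],"dr": [0,0,10],"gripper": 0.2},
    {"dp": [0,0,0],"dr": [0,0,10],"gripper": 0.2},
    {"dp": [0,0,0],"dr": [0,0,10],"gripper": 0.2},
  ],
)

```text
time_s: 30.9
position: [0.6325, 0.0612, 0.1598]
tcp_rot: [0.397, -2.324, 0.006]
force: [-0.4, 0.9, -2.2]
gripper_width: 0.0438
grip_force: 29.7
```

```bash
python3 - <<'E'
from h import *
R1=Rt(135,-4,True); P1=np.array([.4515,-.0375,.12]); show(P1,R1); o,P,R=st();print(P,o['grip_force'],o['force'])
E
```

```text
rot [-9.92 -0.73 19.24] then shift(cm, target axes) [  9.47 -11.11  15.1 ] | now axes [11.95 -4.69 16.62] q [ 0.305  0.88   0.556 -0.102 -2.024 -1.545] w 0.0438 t 30.9
[0.6325459  0.06119974 0.15980829] 29.70308482646942 [-0.39464372  0.87987882 -2.17354697]
```

>>> move_arm(
  rows=[
    {"dp": [0,0,0],"dr": [-3.3,-0.2,6.4],"gripper": 0.2},
    {"dp": [0,0,0],"dr": [-3.3,-0.2,6.4],"gripper": 0.2},
    {"dp": [0,0,0],"dr": [-3.3,-0.3,6.4],"gripper": 0.2},
    {"dp": [0,-5.5,0],"dr": [0,0,0],"gripper": 0.2},
    {"dp": [0,-5.6,0],"dr": [0,0,0],"gripper": 0.2},
    {"dp": [2.4,0,3.8],"dr": [0,0,0],"gripper": 0.2},
    {"dp": [2.4,0,3.8],"dr": [0,0,0],"gripper": 0.2},
    {"dp": [2.4,0,3.8],"dr": [0,0,0],"gripper": 0.2},
    {"dp": [2.3,0,3.7],"dr": [0,0,0],"gripper": 0.2},
    {"dp": [0,0,0],"dr": [0,0,0],"gripper": 0.2},
  ],
)

```text
time_s: 32.15
position: [0.4483, -0.0384, 0.1211]
tcp_rot: [-0.075, -2.35, -0.036]
force: [0.2, 0.1, -2.2]
gripper_width: 0.0436
grip_force: 30.0
```

```bash
python3 - <<'E'
from h import *
R1=Rt(135,-4,True); P1=np.array([.4515,-.0375,.055]); show(P1,R1); o,P,R=st();print(P,o['grip_force'],o['force'])
im,d,W=cap('side','side9.png')
cv2.imwrite('pics/c9.png',cv2.resize(im[130:300,200:420],None,fx=3,fy=3,interpolation=cv2.INTER_CUBIC))
E
```

```text
rot [-0.05 -0.31  0.32] then shift(cm, target axes) [-4.9   0.11  4.45] | now axes [-4.92  0.09  4.42] q [ 0.161  0.629 -0.056 -0.163 -1.662 -1.744] w 0.0436 t 32.15
[ 0.44827281 -0.03839722  0.1210735 ] 29.97450202703476 [ 0.15215042  0.14377342 -2.19526994]
```

View pics/c9.png

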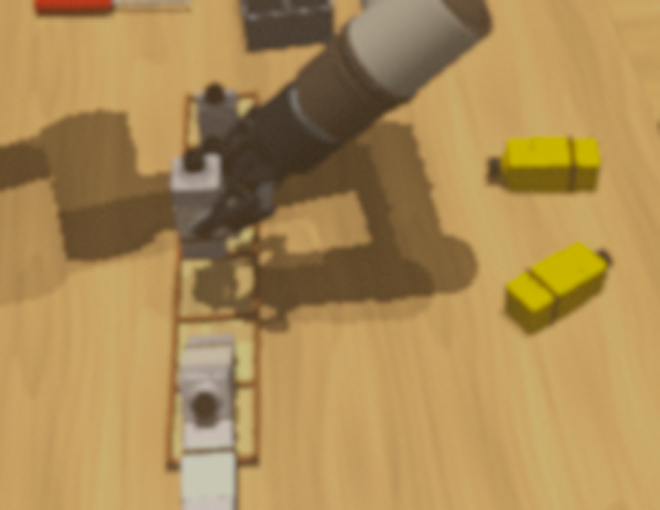

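Crop: held tin at (195,190) upright above bay 2. Lowering to contact.

>>> move_arm(
  rows=[
    {"dp": [-1.6,0,1.5],"dr": [0,0,0],"gripper": 0.2},
    {"dp": [-1.6,0,1.5],"dr": [0,0,0],"gripper": 0.2},
    {"dp": [-1.6,0.1,1.5],"dr": [0,0,0],"gripper": 0.2},
    {"dp": [0,0,0],"dr": [0,0,0],"gripper": 0.2},
    {"dp": [-0.2,0,0.2],"dr": [0,0,0],"gripper": 0.2},
    {"dp": [0,0,0],"dr": [0,0,0],"gripper": 0.2},
  ],
)

```text
time_s: 32.95
position: [0.4548, -0.0378, 0.0536]
tcp_rot: [-0.074, -2.356, -0.035]
force: [-0.2, 0.0, -1.8]
gripper_width: 0.0439
grip_force: 30.0
```

>>> move_arm(
  rows=[
    {"dp": [0,0,0.3],"dr": [0,0,0],"gripper": 0.2},
    {"dp": [-0.1,0,0.1],"dr": [0,0,0],"gripper": 0.2},
    {"dp": [0,0,0],"dr": [0,0,0],"gripper": 0.2},
  ],
)

```text
time_s: 33.33
position: [0.4519, -0.0377, 0.0497]
tcp_rot: [-0.075, -2.355, -0.035]
force: [0.4, 0.2, -2.7]
gripper_width: 0.0436
grip_force: 30.0
```

>>> move_arm(
  rows=[
    {"dp": [-0.1,0,0.1],"dr": [0,0,0],"gripper": 0.2},
    {"dp": [-0.07,0,0.07],"dr": [0,0,0],"gripper": 0.2},
    {"dp": [0,0,0],"dr": [0,0,0],"gripper": 0.2},
  ],
)

```text
time_s: 33.7
position: [0.4522, -0.0377, 0.0491]
tcp_rot: [-0.073, -2.353, -0.034]
force: [1.2, 1.5, 7.1]
gripper_width: 0.0435
grip_force: 30.8
```

>>> move_arm(
  rows=[
    {"dp": [0,0,0],"dr": [0,0,0],"gripper": 0.62},
    {"dp": [0,0,0],"dr": [0,0,0],"gripper": 0.62},
    {"dp": [0,0,0],"dr": [0,0,0],"gripper": 0.62},
    {"dp": [0,0,-2],"dr": [0,0,0],"gripper": 0.62},
    {"dp": [0,0,-4],"dr": [0,0,0],"gripper": 0.62},
    {"dp": [0,0,-4],"dr": [0,0,0],"gripper": 0.62},
    {"dp": [0,0,-4],"dr": [0,0,0],"gripper": 0.62},
    {"dp": [0,0,-4],"dr": [0,0,0],"gripper": 0.62},
    {"dp": [-4,0,-4],"dr": [0,0,0],"gripper": 0.62},
  ],
)

```text
time_s: 34.83
position: [0.6368, -0.0501, 0.1787]
tcp_rot: [-0.074, -2.36, -0.034]
force: [1.6, 0.3, 0.9]
gripper_width: 0.053
grip_force: 0.0
```

```bash
python3 - <<'E'
from h import *
im,d,W=cap('top','top10.png'); np.savez('t10.npz',im=im,W=W)
im2,d2,W2=cap('side'); np.savez('s10.npz',im=im2,W=W2)
for lo,hi in((0.09,.135),):
  for c,a,r,z,h,q in comps(im,W,lo,hi,box=(.4,.52,-.4,.2)): print(c,a,[np.round(x,1) for x in r],z.round(4),h)
# height map over fallen tins along the centreline x~.447
for X in(.435,.447,.46):
  print(X)
  for ww in (W,W2):
    m=(abs(ww[...,0]-X)<.004)&(ww[...,1]<-.09)&(ww[...,1]>-.36)&(ww[...,2]>.012)&(ww[...,2]<.16)
    q=ww[m];q=q[np.argsort(-q[:,1])]
    print([(int(a*1000),int(np.median(q[abs(q[:,1]-a)<.005][:,2])*0 + np.median(q[abs(q[:,1]-a)<.005][:,2]*1000))) for a in np.arange(-.1,-.36,-.01) if (abs(q[:,1]-a)<.005).any()])
m=(W[...,2]>.03)&(W[...,2]<.13)&(W[...,1]<-.1)&(W[...,1]>-.36)&(W[...,0]>.38)&(W[...,0]<.5)
q=W[m]
for a in np.arange(-.13,-.34,-.02):
  s=q[abs(q[:,1]-a)<.006][:,0]
  if len(s): print(round(a,2),s.min().round(3),s.max().round(3))
E
```

```text
[272. 247.] 50 [array([475.8, 153.4]), array([11.3, 40.8]), np.float64(83.2)] 0.1073 [ 19  45 108]
[339. 251.] 205 [array([458.3, -38.4]), array([41. , 40.6]), np.float64(89.0)] 0.1089 [ 21  30 120]
[396. 254.] 52 [array([ 446.5, -207.8]), array([15.3, 40.9]), np.float64(89.3)] 0.0932 [ 14  38 131]
0.435
[(-100, 13), (-130, 46), (-139, 55), (-149, 62), (-159, 67), (-169, 71), (-179, 78), (-189, 81), (-199, 87), (-209, 93), (-219, 84), (-229, 90), (-239, 87), (-249, 55), (-259, 55), (-269, 54), (-279, 52), (-289, 51), (-299, 48), (-309, 48), (-319, 45), (-329, 42), (-339, 26), (-349, 28)]
[(-130, 49), (-139, 55), (-149, 59), (-159, 66), (-169, 72), (-179, 78), (-189, 83), (-199, 88), (-209, 93), (-219, 85), (-229, 76), (-239, 64), (-249, 58), (-259, 55), (-269, 55), (-279, 53), (-289, 51), (-299, 48), (-309, 46), (-319, 44), (-329, 39), (-339, 29), (-349, 25)]
0.447
[(-130, 50), (-139, 53), (-149, 61), (-159, 65), (-169, 72), (-179, 76), (-189, 84), (-199, 87), (-209, 92), (-219, 88), (-229, 93), (-239, 87), (-249, 58), (-259, 56), (-269, 54), (-279, 52), (-289, 50), (-299, 50), (-309
[... 336 characters left out ...]

[(-130, 50), (-139, 54), (-149, 60), (-159, 66), (-169, 70), (-179, 74), (-189, 81), (-199, 87), (-209, 91), (-219, 82), (-229, 60), (-239, 60), (-249, 59), (-259, 57), (-269, 53), (-279, 51), (-289, 51), (-299, 46), (-309, 46), (-319, 41), (-329, 43)]
[(-130, 48), (-139, 56), (-149, 60), (-159, 65), (-169, 71), (-179, 78), (-189, 84), (-199, 88), (-209, 92), (-219, 82), (-229, 65), (-239, 57), (-249, 59), (-259, 57), (-269, 55), (-279, 53), (-289, 51), (-299, 47), (-309, 45), (-319, 42), (-329, 32)]
-0.13 0.43 0.47
-0.15 0.428 0.47
-0.17 0.425 0.47
-0.19 0.425 0.469
-0.21 0.426 0.467
-0.23 0.423 0.466
-0.25 0.423 0.465
-0.27 0.419 0.465
-0.29 0.419 0.461
-0.31 0.418 0.461
-0.33 0.418 0.457
```

Tin A stands well in bay 2 at (458,-38). B leans at about 28° (base lower edge on the bay 1 floor, z=8 mm, fits) and rests on C. I take B from above, tilted 16.5° along its length, so the same 45° placing pose works.

```bash
python3 - <<'E'
from h import *
R1=Rt(106.5,-92.5); G=np.array([.4475,-.179,.056]); show(tcp(G,R1)-R1[:,2]*.13,R1); print(st()[1],tcp(G,R1))
a=np.radians(-92.5); s=np.radians(28.5); e=np.array([np.cos(a)*np.cos(s),np.sin(a)*np.cos(s),np.sin(s)])
print((Rt(135,-4,True)@R1.T@e).round(3))
E
```

```text
rot [ 23.58 -47.43 -91.93] then shift(cm, target axes) [16.37 18.54 -4.13] | now axes [ 12.36 -17.28  13.32] q [ 0.111  0.886  0.607 -0.144 -2.067 -1.763] w 0.0526 t 34.925
[ 0.63866325 -0.0500907   0.1696181 ] [ 0.44773167 -0.17369397  0.03807007]
[-0.  0.  1.]
```

>>> move_arm(
  rows=[
    {"dp": [3.5,0,-3.5],"dr": [0,0,0],"gripper": 0.9},
    {"dp": [0,0,0],"dr": [2.1,-4.3,-8.4],"gripper": 0.9},
    {"dp": [0,0,0],"dr": [2.1,-4.3,-8.4],"gripper": 0.9},
    {"dp": [0,0,0],"dr": [2.1,-4.3,-8.4],"gripper": 0.9},
    {"dp": [0,0,0],"dr": [2.1,-4.3,-8.4],"gripper": 0.9},
    {"dp": [0,0,0],"dr": [2.1,-4.3,-8.4],"gripper": 0.9},
    {"dp": [0,0,0],"dr": [2.1,-4.3,-8.4],"gripper": 0.9},
    {"dp": [0,0,0],"dr": [2.1,-4.3,-8.4],"gripper": 0.9},
    {"dp": [0,0,0],"dr": [2.1,-4.3,-8.4],"gripper": 0.9},
    {"dp": [0,0,0],"dr": [2.1,-4.3,-8.4],"gripper": 0.9},
  ],
)

```text
time_s: 36.17
position: [0.6345, -0.0498, 0.2239]
tcp_rot: [-1.829, 2.513, 0.287]
force: [-0.3, 0.1, 0.1]
gripper_width: 0.0765
grip_force: 0.0
```

```bash
python3 - <<'E'
from h import *
R1=Rt(106.5,-92.5); G=np.array([.4475,-.179,.056]); show(tcp(G,R1)-R1[:,2]*.13,R1); print(st()[1])
E
```

```text
rot [  4.58  -8.21 -16.17] then shift(cm, target axes) [17.93 18.12  1.07] | now axes [21.79 12.21  5.17] q [ 0.091  0.467  0.173 -0.172 -1.358 -0.36 ] w 0.0765 t 36.175
[ 0.63447355 -0.04980182  0.22392821]
```

>>> move_arm(
  rows=[
    {"dp": [0,0,0],"dr": [2.3,-4.1,-8.1],"gripper": 0.9},
    {"dp": [0,0,0],"dr": [2.3,-4.1,-8.1],"gripper": 0.9},
    {"dp": [3.6,3.6,0.2],"dr": [0,0,0],"gripper": 0.9},
    {"dp": [3.6,3.6,0.2],"dr": [0,0,0],"gripper": 0.9},
    {"dp": [3.6,3.6,0.2],"dr": [0,0,0],"gripper": 0.9},
    {"dp": [3.6,3.6,0.2],"dr": [0,0,0],"gripper": 0.9},
    {"dp": [3.6,3.6,0.2],"dr": [0,0,0],"gripper": 0.9},
    {"dp": [0,0,0],"dr": [0,0,0],"gripper": 0.9},
    {"dp": [0,0,0],"dr": [0,0,0],"gripper": 0.9},
  ],
)

```text
time_s: 37.3
position: [0.4473, -0.2111, 0.1641]
tcp_rot: [-2.015, 2.115, 0.291]
force: [-0.2, -0.3, 0.9]
gripper_width: 0.077
grip_force: 0.0
```

```bash
python3 - <<'E'
from h import *
R1=Rt(106.5,-92.5); G=np.array([.4475,-.179,.056]); show(tcp(G,R1),R1); print(st()[1])
im,d,W=cap('side')
q=W[(W[...,2]>.03)&(W[...,2]<.06)&(W[...,1]<-.1)&(W[...,1]>-.36)&(W[...,0]>.38)&(W[...,0]<.5)]
m=(abs(W[...,0]-.447)<.004)&(W[...,1]<-.09)&(W[...,1]>-.36)&(W[...,2]>.012)&(W[...,2]<.12); q=W[m]
print([(int(a*1000),int(np.median(q[abs(q[:,1]-a)<.005][:,2]*1000))) for a in np.arange(-.12,-.36,-.015) if (abs(q[:,1]-a)<.005).any()])
E
```

```text
rot [-0.01 -0.15 -0.27] then shift(cm, target axes) [-1.000e-02  1.200e-01  1.314e+01] | now axes [-0.04  0.12 13.14] q [-0.296  0.301 -0.217 -0.304 -1.144  0.387] w 0.077 t 37.3
[ 0.44727617 -0.21113011  0.16405467]
[(-135, 53), (-150, 60), (-165, 68), (-180, 76), (-195, 86), (-210, 94), (-225, 91), (-240, 80), (-255, 57), (-270, 54), (-285, 52), (-300, 47), (-315, 45), (-330, 38), (-345, 22)]
```

>>> move_arm(
  rows=[
    {"dp": [0.1,0.1,4.3],"dr": [0,0,0],"gripper": 0.9},
    {"dp": [0.1,0,4.3],"dr": [0,0,0],"gripper": 0.9},
    {"dp": [0,0,4.2],"dr": [0,0,0],"gripper": 0.9},
    {"dp": [0,0,0],"dr": [0,0,0],"gripper": 0.9},
    {"dp": [0,0,0],"dr": [0,0,0],"gripper": 0.2},
    {"dp": [0,0,0],"dr": [0,0,0],"gripper": 0.2},
    {"dp": [0,0,0],"dr": [0,0,0],"gripper": 0.2},
    {"dp": [0,0,0],"dr": [0,0,0],"gripper": 0.2},
  ],
  grip_force=31,
)

```text
time_s: 38.35
position: [0.4494, -0.1775, 0.0421]
tcp_rot: [-2.015, 2.113, 0.286]
force: [1.1, -0.0, 6.7]
gripper_width: 0.0436
grip_force: 34.0
```

```bash
cat >> h.py <<'E'
def off(base,e,Rn):
    o,P,R=st(); print('base off',(Rn@R.T@(base-P)).round(4),'axis',(Rn@R.T@e).round(3))
E
python3 - <<'E'
from h import *
R1=Rt(106.5,-92.5); G=np.array([.4475,-.179,.056]); show(tcp(G,R1),R1)
a=np.radians(-92.5); s=np.radians(28.5); e=np.array([np.cos(a)*np.cos(s),np.sin(a)*np.cos(s),np.sin(s)])
off(np.array([.4495,-.1355,.0277]),e,Rt(135,-4,True)); o=st()[0];print(o['position'],o['force'],o['grip_force'])
E
```

```text
rot [-0.2  -0.19 -0.19] then shift(cm, target axes) [-0.24  0.18  0.5 ] | now axes [-0.24  0.19  0.49] q [-0.238  0.442 -0.358 -0.374 -0.859  0.449] w 0.0436 t 38.35
base off [ 0.0076  0.0014 -0.0437] axis [-0.004 -0.005  1.   ]
[ 0.44939683 -0.17750639  0.04212825] [ 1.11024521 -0.04779954  6.67412432] 34.02738153934479
```

>>> move_arm(
  rows=[
    {"dp": [-1.3,0,-4.5],"dr": [0,0,0],"gripper": 0.2},
    {"dp": [-1.3,0,-4.5],"dr": [0,0,0],"gripper": 0.2},
    {"dp": [-1.3,0,-4.5],"dr": [0,0,0],"gripper": 0.2},
    {"dp": [-0.6,0,-2],"dr": [0,0,0],"gripper": 0.2},
    {"dp": [0,0,0],"dr": [0,0,0],"gripper": 0.2},
  ],
)

```text
time_s: 38.98
position: [0.4485, -0.1777, 0.2033]
tcp_rot: [-2.015, 2.114, 0.286]
force: [-0.2, -0.9, -3.1]
gripper_width: 0.0439
grip_force: 33.5
```

```bash
python3 - <<'E'
from h import *
R1=Rt(135,-4,True); show(np.array([.447,-.120,.14]),R1); o=st()[0];print(o['position'],o['force'],o['grip_force'])
E
```

```text
rot [-23.61  47.44  91.9 ] then shift(cm, target axes) [-4.08  5.75  4.87] | now axes [-3.75  0.45  7.69] q [-0.231  0.232 -0.205 -0.301 -1.201  0.302] w 0.0439 t 38.975
[ 0.44854895 -0.17773358  0.2033146 ] [-0.17778686 -0.86015629 -3.08080264] 33.52011680603027
```

>>> move_arm(
  rows=[
    {"dp": [0,0,0],"dr": [-2.1,4.3,8.4],"gripper": 0.2},
    {"dp": [0,0,0],"dr": [-2.1,4.3,8.4],"gripper": 0.2},
    {"dp": [0,0,0],"dr": [-2.1,4.3,8.4],"gripper": 0.2},
    {"dp": [0,0,0],"dr": [-2.1,4.3,8.4],"gripper": 0.2},
    {"dp": [0,0,0],"dr": [-2.1,4.3,8.4],"gripper": 0.2},
    {"dp": [0,0,0],"dr": [-2.1,4.3,8.4],"gripper": 0.2},
    {"dp": [0,0,0],"dr": [-2.1,4.3,8.4],"gripper": 0.2},
    {"dp": [0,0,0],"dr": [-2.1,4.3,8.4],"gripper": 0.2},
    {"dp": [0,0,0],"dr": [-2.1,4.3,8.4],"gripper": 0.2},
    {"dp": [0,0,0],"dr": [-2.1,4.3,8.4],"gripper": 0.2},
  ],
)

```text
time_s: 40.22
position: [0.4476, -0.177, 0.1998]
tcp_rot: [0.094, -2.429, -0.056]
force: [-0.3, -0.5, -2.0]
gripper_width: 0.0437
grip_force: 33.4
```

```bash
python3 - <<'E'
from h import *
R1=Rt(135,-4,True); show(np.array([.446,-.1235,.12]),R1); o=st()[0];print(o['position'],o['force'],o['grip_force'])
im,d,W=cap('side','side11.png');cv2.imwrite('pics/c11.png',cv2.resize(im[100:320,190:420],None,fx=2.6,fy=2.6,interpolation=cv2.INTER_CUBIC))
E
```

```text
rot [-2.01  4.16  7.7 ] then shift(cm, target axes) [-5.27  5.33  6.02] | now axes [-5.5   4.82  6.23] q [-0.034  0.536 -0.018  0.007 -1.728 -1.461] w 0.0437 t 40.225
[ 0.44761325 -0.17702704  0.19980284] [-0.29960454 -0.51635258 -1.99952304] 33.392563462257385
```

View pics/c11.png

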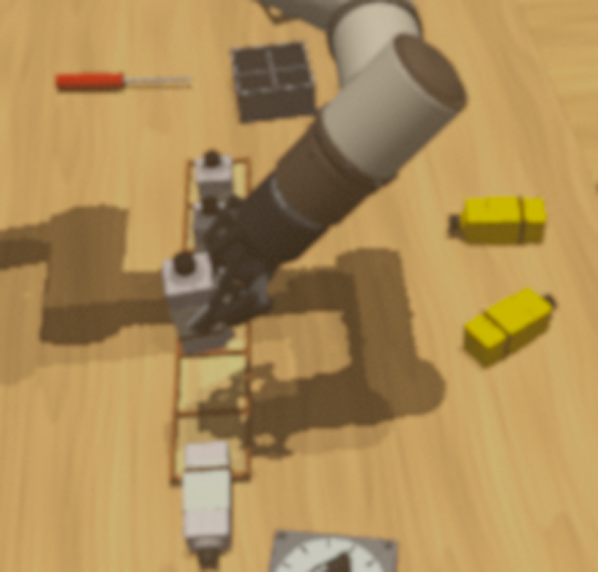

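Crop: the tin is held nearly upright at (185,285), and C lies alone across the lane end, cap at (207,555). Lowering B into bay 1.

>>> move_arm(
  rows=[
    {"dp": [0,0,0],"dr": [-2,4.2,7.7],"gripper": 0.2},
    {"dp": [-2.6,2.7,3],"dr": [0,0,0],"gripper": 0.2},
    {"dp": [-2.6,2.6,3],"dr": [0,0,0],"gripper": 0.2},
    {"dp": [0,0,0],"dr": [0,0,0],"gripper": 0.2},
    {"dp": [0,0,0],"dr": [0,0,0],"gripper": 0.2},
  ],
)

```text
time_s: 40.9
position: [0.4465, -0.1245, 0.1226]
tcp_rot: [-0.075, -2.36, -0.033]
force: [0.3, -0.2, -1.4]
gripper_width: 0.0434
grip_force: 33.4
```

```bash
python3 - <<'E'
from h import *
R1=Rt(135,-4,True); show(np.array([.446,-.1225,.052]),R1); o=st()[0];print(o['position'],o['force'],o['grip_force'])
E
```

```text
rot [-0.16  0.28  0.3 ] then shift(cm, target axes) [-4.95  0.2   5.04] | now axes [-4.92  0.19  5.06] q [ 0.032  0.636 -0.065 -0.069 -1.647 -1.644] w 0.0434 t 40.9
[ 0.44649684 -0.12451714  0.12259573] [ 0.30132859 -0.21731534 -1.40837334] 33.37546169757843
```

>>> move_arm(
  rows=[
    {"dp": [-1.6,0.1,1.7],"dr": [0,0,0],"gripper": 0.2},
    {"dp": [-1.6,0.1,1.7],"dr": [0,0,0],"gripper": 0.2},
    {"dp": [-1.6,0,1.7],"dr": [0,0,0],"gripper": 0.2},
    {"dp": [0,0,0],"dr": [0,0,0],"gripper": 0.2},
    {"dp": [-0.15,0,0.15],"dr": [0,0,0],"gripper": 0.2},
    {"dp": [0,0,0],"dr": [0,0,0],"gripper": 0.2},
  ],
)

```text
time_s: 41.65
position: [0.4454, -0.1222, 0.0514]
tcp_rot: [-0.077, -2.362, -0.034]
force: [1.0, 0.1, 0.2]
gripper_width: 0.0433
grip_force: 31.0
```

>>> move_arm(
  rows=[
    {"dp": [-0.1,0,0.1],"dr": [0,0,0],"gripper": 0.2},
    {"dp": [0,0,0],"dr": [0,0,0],"gripper": 0.2},
  ],
)

```text
time_s: 41.9
position: [0.4455, -0.1221, 0.0513]
tcp_rot: [-0.075, -2.361, -0.032]
force: [2.2, 0.5, 7.6]
gripper_width: 0.0434
grip_force: 31.8
```

>>> move_arm(
  rows=[
    {"dp": [0,0,0],"dr": [0,0,0],"gripper": 0.62},
    {"dp": [0,0,0],"dr": [0,0,0],"gripper": 0.62},
    {"dp": [0,0,0],"dr": [0,0,0],"gripper": 0.62},
    {"dp": [0,0,-2],"dr": [0,0,0],"gripper": 0.62},
    {"dp": [0,0,-4],"dr": [0,0,0],"gripper": 0.62},
    {"dp": [0,0,-4],"dr": [0,0,0],"gripper": 0.62},
    {"dp": [0,0,-4],"dr": [0,0,0],"gripper": 0.62},
    {"dp": [0,0,-4],"dr": [0,0,0],"gripper": 0.62},
    {"dp": [3.5,0,-3.5],"dr": [0,0,0],"gripper": 0.9},
  ],
)

```text
time_s: 43.02
position: [0.5713, -0.1302, 0.2246]
tcp_rot: [-0.077, -2.355, -0.034]
force: [1.1, -0.6, -0.4]
gripper_width: 0.0692
grip_force: 0.0
```

```bash
python3 - <<'E'
from h import *
im,d,W=cap('top','top12.png')
for c,a,r,z,h,q in comps(im,W,.09,.135,box=(.4,.5,-.4,.2)): print(c,a,[np.round(x,1) for x in r],z.round(4),h)
im2,d2,W2=cap('side')
for ww in (W,W2):
  q=ww[(ww[...,2]>.012)&(ww[...,2]<.09)&(ww[...,1]<-.17)&(ww[...,1]>-.40)&(ww[...,0]>.40)&(ww[...,0]<.48)]
  for a in np.arange(-.2,-.38,-.015):
    s=q[abs(q[:,1]-a)<.005]; s=s[s[:,2]>.022]
    if len(s)>3: print(round(a,3),np.percentile(s[:,0],3).round(3),np.percentile(s[:,0],97).round(3),np.median(s[:,2]).round(4),len(s))
E
```

```text
[278. 246.] 232 [array([475.3, 137. ]), array([44.2, 40.9]), np.float64(89.0)] 0.1087 [ 21  33 122]
[367. 253.] 235 [array([ 450.1, -121.4]), array([43.3, 43.4]), np.float64(88.1)] 0.1087 [ 21  31 119]
-0.23 0.423 0.465 0.0416 68
-0.245 0.423 0.464 0.0581 45
-0.26 0.423 0.465 0.0566 49
-0.275 0.42 0.462 0.0533 49
-0.29 0.419 0.461 0.051 49
-0.305 0.419 0.46 0.0479 45
-0.32 0.418 0.459 0.045 44
-0.335 0.425 0.456 0.0392 19
-0.35 0.429 0.441 0.0269 5
-0.23 0.438 0.468 0.058 6
-0.245 0.424 0.467 0.0583 57
-0.26 0.423 0.466 0.0562 66
-0.275 0.424 0.465 0.0524 63
-0.29 0.422 0.464 0.0503 71
-0.305 0.421 0.463 0.0479 68
-0.32 0.42 0.462 0.0445 66
-0.335 0.427 0.458 0.033 78
-0.35 0.429 0.447 0.0259 19
```

B stands in bay 1 again (450,-121). C slopes 10° down across the lane end, so I pick it with a 45° sideways tilt.

```bash
python3 - <<'E'
from h import *
a=np.radians(-94.6); s=np.radians(-10.4); e=np.array([np.cos(a)*np.cos(s),np.sin(a)*np.cos(s),np.sin(s)]); n=np.array([-np.cos(a)*np.sin(s),-np.sin(a)*np.sin(s),np.cos(s)])
base=np.array([.446,-.229,.039]); G=base+.052*e+.005*n; R1=Rt(135,-94.6); print('G',G.round(4),'tcp',tcp(G,R1).round(4), (Rt(145.4,-4,True)@R1.T@e).round(3))
show(tcp(G,R1)-R1[:,2]*.15,R1); print((tcp(G,R1)-R1[:,2]*.15).round(3))
R2=Rt(110,-94.6);show(tcp(G,R1)-R1[:,2]*.15,R2,'lesser tilt')
E
```

```text
G [ 0.4418 -0.2809  0.0345] tcp [ 0.4429 -0.2677  0.0213] [ 0. -0.  1.]
 rot [ -0.72 -69.07 -96.89] then shift(cm, target axes) [ 25.22  11.87 -10.5 ] | now axes [  1.54 -25.07  16.01] q [ 0.019  0.732  0.429 -0.065 -2.036 -1.66 ] w 0.0765 t 43.125
[ 0.434 -0.373  0.127]
lesser tilt rot [ 19.46 -50.18 -90.99] then shift(cm, target axes) [27.29 11.87  1.15] | now axes [  1.54 -25.07  16.01] q [ 0.019  0.732  0.429 -0.065 -2.036 -1.66 ] w 0.0765 t 43.125
```

>>> move_arm(
  rows=[
    {"dp": [0,0,0],"dr": [0,-5.8,-8.1],"gripper": 0.9},
    {"dp": [0,0,0],"dr": [0,-5.8,-8.1],"gripper": 0.9},
    {"dp": [0,0,0],"dr": [0,-5.8,-8.1],"gripper": 0.9},
    {"dp": [0,0,0],"dr": [0,-5.8,-8.1],"gripper": 0.9},
    {"dp": [0,0,0],"dr": [0,-5.8,-8.1],"gripper": 0.9},
    {"dp": [0,0,0],"dr": [0,-5.8,-8.1],"gripper": 0.9},
    {"dp": [0,0,0],"dr": [0,-5.8,-8.1],"gripper": 0.9},
    {"dp": [0,0,0],"dr": [0,-5.8,-8.1],"gripper": 0.9},
    {"dp": [0,0,0],"dr": [0,-5.8,-8.1],"gripper": 0.9},
    {"dp": [0,0,0],"dr": [0,-5.8,-8.1],"gripper": 0.9},
  ],
)

```text
time_s: 44.38
position: [0.5705, -0.1302, 0.2267]
tcp_rot: [-1.559, 2.217, 0.656]
force: [0.2, -0.5, -0.4]
gripper_width: 0.0768
grip_force: 0.0
```

>>> move_arm(
  rows=[
    {"dp": [0,0,0],"dr": [0,-5.6,-8],"gripper": 0.9},
    {"dp": [0,0,0],"dr": [0,-5.6,-8],"gripper": 0.9},
    {"dp": [0,0,0],"dr": [0,0,0],"gripper": 0.9},
  ],
)

```text
time_s: 44.75
position: [0.5702, -0.1317, 0.2248]
tcp_rot: [-1.677, 1.828, 0.693]
force: [0.4, 0.1, 0.3]
gripper_width: 0.0768
grip_force: 0.0
```

```bash
python3 - <<'E'
from h import *
G=np.array([.4418,-.2809,.0345]); R1=Rt(135,-94.6)
show(tcp(G,R1)-R1[:,2]*.15,R1); print(st()[1])
E
```

```text
rot [-0.05 -0.3  -0.3 ] then shift(cm, target axes) [ 24.7   11.6  -10.92] | now axes [ 24.82  11.46 -10.8 ] q [-0.369  0.488  0.2   -0.74  -1.56   0.4  ] w 0.0768 t 44.75
[ 0.57020654 -0.13172734  0.22479189]
```

>>> move_arm(
  rows=[
    {"dp": [4.1,1.9,-1.8],"dr": [0,0,0],"gripper": 0.9},
    {"dp": [4.1,1.9,-1.8],"dr": [0,0,0],"gripper": 0.9},
    {"dp": [4.1,1.9,-1.8],"dr": [0,0,0],"gripper": 0.9},
    {"dp": [4.1,1.9,-1.8],"dr": [0,0,0],"gripper": 0.9},
    {"dp": [4.1,1.9,-1.8],"dr": [0,0,0],"gripper": 0.9},
    {"dp": [4.1,1.9,-1.8],"dr": [0,0,0],"gripper": 0.9},
    {"dp": [0,0,0],"dr": [0,0,0],"gripper": 0.9},
    {"dp": [0,0,0],"dr": [0,0,0],"gripper": 0.9},
  ],
)

```text
time_s: 45.75
position: [0.4378, -0.3708, 0.1305]
tcp_rot: [-1.683, 1.824, 0.69]
force: [1.1, 0.4, -0.2]
gripper_width: 0.077
grip_force: 0.0
```

```bash
python3 - <<'E'
from h import *
G=np.array([.4418,-.2809,.0345]); R1=Rt(135,-94.6)
show(tcp(G,R1),R1); print(st()[1])
im,d,W=cap('side','side13.png'); cv2.imwrite('pics/c13.png',cv2.resize(im[130:400,180:420],None,fx=2.2,fy=2.2))
im,d,W=cap('top','top13.png')
q=W[(W[...,2]>.022)&(W[...,2]<.07)&(W[...,1]<-.22)&(W[...,1]>-.40)&(W[...,0]>.40)&(W[...,0]<.48)]
for a in np.arange(-.23,-.35,-.02):
    s=q[abs(q[:,1]-a)<.005]
    if len(s)>3: print(round(a,3),np.percentile(s[:,0],3).round(3),np.percentile(s[:,0],97).round(3),np.median(s[:,2]).round(4),len(s))
E
```

```text
rot [-0.04 -0.37  0.  ] then shift(cm, target axes) [ 0.43  0.32 15.01] | now axes [ 0.33  0.33 15.02] q [-0.755  0.684  0.253 -0.584 -1.672  0.777] w 0.077 t 45.75
[ 0.43775832 -0.37077067  0.13046403]
-0.23 0.423 0.465 0.0413 72
-0.25 0.423 0.465 0.0578 48
-0.27 0.42 0.463 0.0546 49
-0.29 0.419 0.461 0.0513 47
-0.31 0.42 0.461 0.0461 47
-0.33 0.421 0.458 0.0429 30
```

View pics/c13.png

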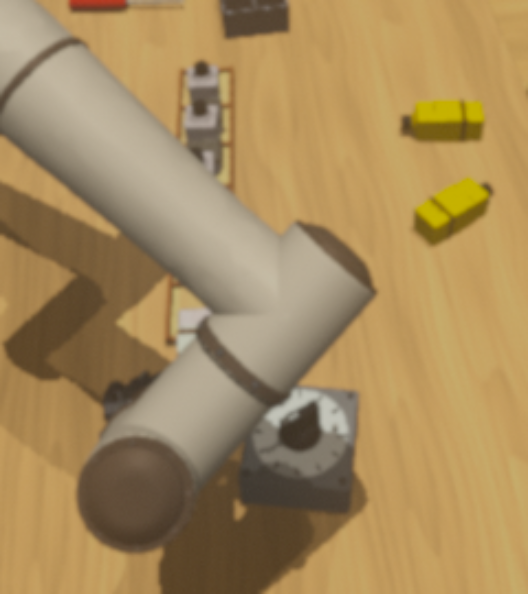

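The arm hides the tin, but clearance to the counter is fine. Advancing along the tool.

>>> move_arm(
  rows=[
    {"dp": [0.2,0.2,3.7],"dr": [0,0,0],"gripper": 0.9},
    {"dp": [0.2,0.1,3.7],"dr": [0,0,0],"gripper": 0.9},
    {"dp": [0,0,3.7],"dr": [0,0,0],"gripper": 0.9},
    {"dp": [0,0,3.7],"dr": [0,0,0],"gripper": 0.9},
    {"dp": [0,0,0],"dr": [0,0,0],"gripper": 0.9},
    {"dp": [0,0,0],"dr": [0,0,0],"gripper": 0.2},
    {"dp": [0,0,0],"dr": [0,0,0],"gripper": 0.2},
    {"dp": [0,0,0],"dr": [0,0,0],"gripper": 0.2},
    {"dp": [0,0,0],"dr": [0,0,0],"gripper": 0.2},
  ],
  grip_force=31,
)

```text
time_s: 46.98
position: [0.4433, -0.2712, 0.0233]
tcp_rot: [-1.683, 1.822, 0.686]
force: [1.4, -1.9, 6.4]
gripper_width: 0.0438
grip_force: 36.9
```

```bash
python3 - <<'E'
from h import *
a=np.radians(-94.6); s=np.radians(-10.4); e=np.array([np.cos(a)*np.cos(s),np.sin(a)*np.cos(s),np.sin(s)])
off(np.array([.446,-.229,.039]),e,Rt(145.4,-4,True))
o=st()[0];print(o['position'],o['force'],o['grip_force'],o['gripper_width']); show(o['position'],Rt(145.4,-4,True))
E
```

```text
base off [ 0.0082  0.0001 -0.0444] axis [-0.007  0.001  1.   ]
[ 0.44327985 -0.2712448   0.02328378] [ 1.37445888 -1.93439966  6.40682266] 36.90169394016266 0.04382348318425714
 rot [-9.55 77.08 98.89] then shift(cm, target axes) [0. 0. 0.] | now axes [0. 0. 0.] q [-0.645  0.722  0.007 -0.65  -1.385  0.868] w 0.0438 t 46.975
```

>>> move_arm(
  rows=[
    {"dp": [-3.8,0,-3.8],"dr": [0,0,0],"gripper": 0.2},
    {"dp": [-3.8,0,-3.8],"dr": [0,0,0],"gripper": 0.2},
    {"dp": [-3.8,0,-3.8],"dr": [0,0,0],"gripper": 0.2},
    {"dp": [0,0,0],"dr": [-0.8,6,7.6],"gripper": 0.2},
    {"dp": [0,0,0],"dr": [-0.8,6,7.6],"gripper": 0.2},
    {"dp": [0,0,0],"dr": [-0.8,6,7.6],"gripper": 0.2},
    {"dp": [0,0,0],"dr": [-0.8,6,7.6],"gripper": 0.2},
    {"dp": [0,0,0],"dr": [-0.8,6,7.6],"gripper": 0.2},
    {"dp": [0,0,0],"dr": [-0.8,6,7.6],"gripper": 0.2},
    {"dp": [0,0,0],"dr": [-0.8,6,7.6],"gripper": 0.2},
  ],
  grip_force=30,
)

```text
time_s: 48.22
position: [0.442, -0.2691, 0.1831]
tcp_rot: [0.929, -2.658, -0.431]
force: [0.1, -1.0, -1.8]
gripper_width: 0.0435
grip_force: 36.2
```

>>> move_arm(
  rows=[
    {"dp": [0,0,0],"dr": [-0.8,6,7.6],"gripper": 0.2},
    {"dp": [0,0,0],"dr": [-0.8,6,7.6],"gripper": 0.2},
    {"dp": [0,0,0],"dr": [-0.8,6,7.6],"gripper": 0.2},
    {"dp": [0,0,0],"dr": [-0.8,6,7.6],"gripper": 0.2},
    {"dp": [0,0,0],"dr": [-0.8,6,7.6],"gripper": 0.2},
    {"dp": [0,0,0],"dr": [0,0,0],"gripper": 0.2},
  ],
)

```text
time_s: 48.98
position: [0.4423, -0.2689, 0.1805]
tcp_rot: [0.083, -2.256, -0.101]
force: [-0.1, -0.0, -1.0]
gripper_width: 0.0437
grip_force: 36.2
```

```bash
python3 - <<'E'
from h import *
R1=Rt(145.4,-4,True); show(np.array([.440,-.206,.12]),R1); o=st()[0];print(o['position'],o['force'],o['grip_force'])
E
```

```text
rot [-0.84  4.61  7.92] then shift(cm, target axes) [-4.6   6.26  3.98] | now axes [-5.09  5.65  4.28] q [-0.178  0.685  0.074  0.096 -1.841 -1.338] w 0.0437 t 48.975
[ 0.44227415 -0.26887414  0.18046098] [-0.07873366 -0.0271282  -0.95239827] 36.205244064331055
```

>>> move_arm(
  rows=[
    {"dp": [0,0,0],"dr": [-0.8,4.6,7.9],"gripper": 0.2},
    {"dp": [-2.3,3.1,2],"dr": [0,0,0],"gripper": 0.2},
    {"dp": [-2.3,3.1,2],"dr": [0,0,0],"gripper": 0.2},
    {"dp": [0,0,0],"dr": [0,0,0],"gripper": 0.2},
    {"dp": [0,0,0],"dr": [0,0,0],"gripper": 0.2},
  ],
)

```text
time_s: 49.6
position: [0.4405, -0.2077, 0.1235]
tcp_rot: [-0.077, -2.18, -0.037]
force: [-0.6, -0.2, -1.7]
gripper_width: 0.0437
grip_force: 36.1
```

```bash
python3 - <<'E'
from h import *
R1=Rt(145.4,-4,True); show(np.array([.440,-.206,.054]),R1); o=st()[0];print(o['position'],o['force'],o['grip_force'])
im,d,W=cap('side','side14.png');im2,d,W=cap('top','top14.png')
cv2.imwrite('pics/c14.png',np.hstack([cv2.resize(im[130:320,200:360],None,fx=2.5,fy=2.5,interpolation=cv2.INTER_CUBIC),cv2.resize(im2[170:360,330:490],None,fx=2.5,fy=2.5,interpolation=cv2.INTER_CUBIC)]))
E
```

```text
rot [-0.11  0.37 -0.08] then shift(cm, target axes) [-5.68  0.17  3.99] | now axes [-5.66  0.18  4.03] q [-0.093  0.751  0.02   0.021 -1.799 -1.554] w 0.0437 t 49.6
[ 0.44047575 -0.20770276  0.12347102] [-0.60031829 -0.22102671 -1.72800153] 36.099223494529724
```

View pics/c14.png

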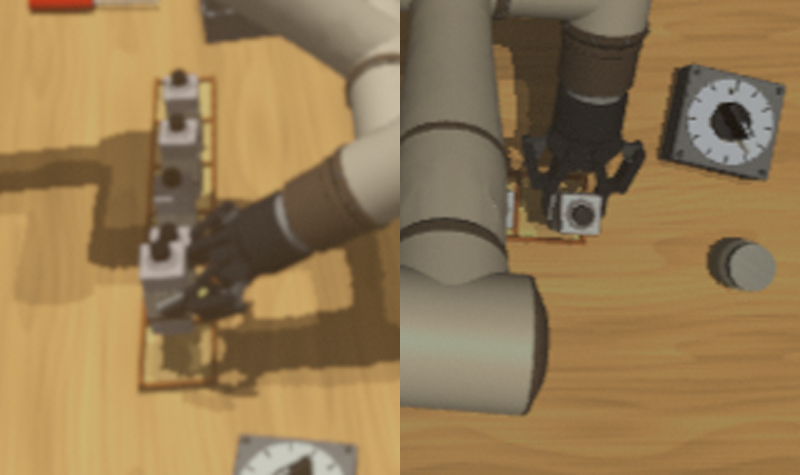

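Crops: C is held upright above bay 0, with the four other tins standing behind it. Lowering.

>>> move_arm(
  rows=[
    {"dp": [-1.4,0.1,1],"dr": [0,0,0],"gripper": 0.2},
    {"dp": [-1.4,0,1],"dr": [0,0,0],"gripper": 0.2},
    {"dp": [-1.4,0,1],"dr": [0,0,0],"gripper": 0.2},
    {"dp": [-1.3,0,0.9],"dr": [0,0,0],"gripper": 0.2},
    {"dp": [0,0,0],"dr": [0,0,0],"gripper": 0.2},
    {"dp": [0,0,0],"dr": [0,0,0],"gripper": 0.2},
  ],
)

```text
time_s: 50.45
position: [0.4398, -0.2064, 0.0553]
tcp_rot: [-0.077, -2.177, -0.036]
force: [0.3, 0.0, -1.3]
gripper_width: 0.0437
grip_force: 36.1
```

>>> move_arm(
  rows=[
    {"dp": [-0.15,0,0.1],"dr": [0,0,0],"gripper": 0.2},
    {"dp": [0,0,0],"dr": [0,0,0],"gripper": 0.2},
  ],
)

```text
time_s: 50.7
position: [0.4398, -0.2063, 0.0537]
tcp_rot: [-0.078, -2.178, -0.037]
force: [-1.0, 0.0, -1.8]
gripper_width: 0.0437
grip_force: 36.1
```

>>> move_arm(
  rows=[
    {"dp": [-0.15,0,0.1],"dr": [0,0,0],"gripper": 0.2},
    {"dp": [0,0,0],"dr": [0,0,0],"gripper": 0.2},
  ],
)

```text
time_s: 50.95
position: [0.4396, -0.2063, 0.0516]
tcp_rot: [-0.078, -2.177, -0.037]
force: [0.2, 0.7, -2.1]
gripper_width: 0.0437
grip_force: 36.1
```

>>> move_arm(
  rows=[
    {"dp": [-0.1,0,0.07],"dr": [0,0,0],"gripper": 0.2},
    {"dp": [0,0,0],"dr": [0,0,0],"gripper": 0.2},
  ],
)

```text
time_s: 51.2
position: [0.4397, -0.2063, 0.0511]
tcp_rot: [-0.077, -2.176, -0.036]
force: [1.9, 1.2, 2.8]
gripper_width: 0.0436
grip_force: 36.6
```

>>> move_arm(
  rows=[
    {"dp": [0,0,0],"dr": [0,0,0],"gripper": 0.6},
    {"dp": [0,0,0],"dr": [0,0,0],"gripper": 0.6},
    {"dp": [0,0,0],"dr": [0,0,0],"gripper": 0.6},
    {"dp": [0,0,-2],"dr": [0,0,0],"gripper": 0.6},
    {"dp": [0,0,-3],"dr": [0,0,0],"gripper": 0.6},
    {"dp": [0,0,-4],"dr": [0,0,0],"gripper": 0.6},
    {"dp": [0,0,-4],"dr": [0,0,0],"gripper": 0.6},
    {"dp": [3.5,0,-4],"dr": [0,0,0],"gripper": 0.6},
    {"dp": [3.5,0,-3],"dr": [0,0,0],"gripper": 0.6},
  ],
)

```text
time_s: 52.32
position: [0.5641, -0.2146, 0.2229]
tcp_rot: [-0.078, -2.177, -0.037]
force: [0.8, -0.1, -0.7]
gripper_width: 0.0512
grip_force: 0.0
```

```bash
python3 - <<'E'
from h import *
im,d,W=cap('top','top15.png')
for c,a,r,z,h,q in comps(im,W,.09,.135,box=(.4,.51,-.4,.2)): print(c,a,[np.round(x,1) for x in r],z.round(4),h)
# dial crop + geometry
cv2.imwrite('pics/dial.png',cv2.resize(im[188:250,428:492],None,fx=8,fy=8,interpolation=cv2.INTER_CUBIC))
q=W[(W[...,2]>.052)&(W[...,2]<.075)&(W[...,1]<-.33)&(W[...,1]>-.5)&(W[...,0]>.46)&(W[...,0]<.64)]
r=cv2.minAreaRect((q[:,:2]*1000).astype(np.float32));print('counter',r)
m=(W[...,2]>.09)&(W[...,2]<.115)&(W[...,1]<-.36)&(W[...,1]>-.47)&(W[...,0]>.5)&(W[...,0]<.6)
q=W[m];print('bar',len(q),cv2.minAreaRect((q[:,:2]*1000).astype(np.float32)),np.median(q[:,2]),q[:,:2].mean(0))
print(st()[1])
E
```

```text
[278. 242.] 114 [array([485.6, 135.7]), array([41.2, 20.3]), np.float64(89.1)] 0.1086 [17 50 94]
[307. 244.] 127 [array([478.9,  52.2]), array([43.2, 26.5]), np.float64(77.1)] 0.1086 [17 47 91]
[396. 254.] 240 [array([ 446.5, -205.9]), array([43.5, 43.5]), np.float64(85.9)] 0.1091 [ 20  33 116]
counter ((549.2871704101562, -414.46832275390625), (120.02022552490234, 120.61028289794922), 76.40025329589844)
bar 83 ((549.203857421875, -414.46954345703125), (46.215576171875, 13.164095878601074), 26.188997268676758) 0.10169141271975363 [ 0.54868872 -0.41337337]
[ 0.56562625 -0.21555697  0.22952421]
```

View pics/dial.png

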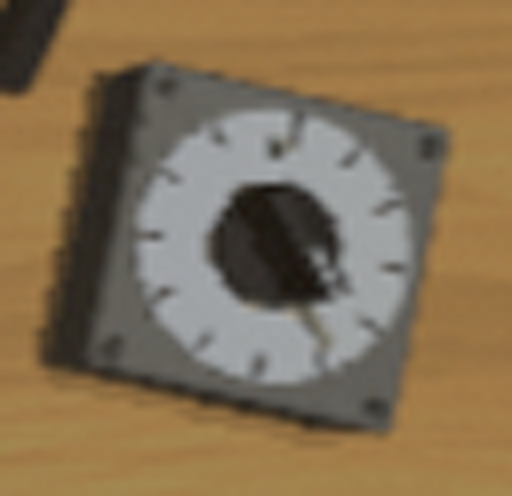

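C now stands in bay 0 (446,-206). Dial crop: zero mark at (298,122), stop pin at (275,150), steel pointer tip at (325,360). The bar is at world azimuth -154° and zero at about -13°, so q≈2.46 rad and the turn is about 141° counter-clockwise. Next, a full tin check, then the knob approach.

```bash
python3 - <<'E'
from h import *
R1=Rt(90,-153.8); show(np.array([.5492,-.4145,.20]),R1); print(st()[1])
E
```

```text
rot [ 14.02 -53.41 -27.97] then shift(cm, target axes) [ 10.26 -17.13   2.95] | now axes [ -2.35 -19.94   2.01] q [-0.087  0.85   0.523  0.023 -2.197 -1.552] w 0.0514 t 52.375
[ 0.56562625 -0.21555697  0.22952421]
```

>>> move_arm(
  rows=[
    {"dp": [0,0,0],"dr": [2,-7.6,-4],"gripper": 0.6},
    {"dp": [0,0,0],"dr": [2,-7.6,-4],"gripper": 0.6},
    {"dp": [0,0,0],"dr": [2,-7.6,-4],"gripper": 0.6},
    {"dp": [0,0,0],"dr": [2,-7.6,-4],"gripper": 0.6},
    {"dp": [0,0,0],"dr": [2,-7.6,-4],"gripper": 0.6},
    {"dp": [0,0,0],"dr": [2,-7.6,-4],"gripper": 0.6},
    {"dp": [0,0,0],"dr": [2,-7.6,-4],"gripper": 0.6},
    {"dp": [0,0,0],"dr": [0,0,0],"gripper": 0.6},
  ],
)

```text
time_s: 53.38
position: [0.5618, -0.2149, 0.2235]
tcp_rot: [0.706, -3.05, -0.011]
force: [0.7, -0.9, 0.8]
gripper_width: 0.0517
grip_force: 0.0
```

>>> move_arm(
  rows=[
    {"dp": [2.5,-4.3,0.7],"dr": [0,0,0],"gripper": 0.6},
    {"dp": [2.5,-4.3,0.7],"dr": [0,0,0],"gripper": 0.6},
    {"dp": [2.5,-4.3,0.7],"dr": [0,0,0],"gripper": 0.6},
    {"dp": [2.5,-4.3,0.7],"dr": [0,0,0],"gripper": 0.6},
    {"dp": [0,0,0],"dr": [0,0,0],"gripper": 0.6},
    {"dp": [0,0,0],"dr": [0,0,0],"gripper": 0.6},
  ],
)

```text
time_s: 54.12
position: [0.5494, -0.4127, 0.1923]
tcp_rot: [0.707, -3.047, -0.013]
force: [-0.7, 1.0, 0.0]
gripper_width: 0.0514
grip_force: 0.0
```

```bash
python3 - <<'E'
from h import *
im,d,W=cap('top','top16.png')
for c,a,r,z,h,q in comps(im,W,.09,.135,box=(.4,.51,-.4,.2)): print(c,a,[np.round(x,1) for x in r],z.round(4),h)
R1=Rt(90,-153.8); show(np.array([.5492,-.4145,.12]),R1); print(st()[1])
E
```

```text
[278. 246.] 232 [array([475.3, 137.2]), array([44.2, 41. ]), np.float64(88.9)] 0.1085 [ 20  39 125]
[306. 248.] 232 [array([468.9,  53.9]), array([44.1, 44. ]), np.float64(82.7)] 0.1088 [ 20  36 125]
[338. 251.] 231 [array([458.4, -37. ]), array([43.9, 40.7]), np.float64(89.2)] 0.1084 [ 21  33 123]
[367. 253.] 234 [array([ 450. , -121.1]), array([43.6, 43.4]), np.float64(88.4)] 0.1087 [16 49 88]
[396. 254.] 239 [array([ 446.3, -205.6]), array([43. , 43.6]), np.float64(86.8)] 0.1082 [15 50 83]
 rot [ 0.61 -0.63 -0.02] then shift(cm, target axes) [ 0.15 -0.19  7.29] | now axes [ 0.07 -0.26  7.29] q [-0.408  0.523  0.135  0.002 -1.198 -0.706] w 0.0513 t 54.175
[ 0.54968691 -0.41217147  0.19291192]
```

All five tins stand. Descending on the knob.

>>> move_arm(
  rows=[
    {"dp": [0,0,0],"dr": [0.6,-0.6,0],"gripper": 0.6},
    {"dp": [0.15,-0.2,3.6],"dr": [0,0,0],"gripper": 0.6},
    {"dp": [0,0,3.6],"dr": [0,0,0],"gripper": 0.6},
    {"dp": [0,0,0],"dr": [0,0,0],"gripper": 0.6},
    {"dp": [0,0,0],"dr": [0,0,0],"gripper": 0.6},
  ],
)

```text
time_s: 54.8
position: [0.55, -0.4155, 0.1234]
tcp_rot: [-0.712, 3.057, -0.005]
force: [-0.3, 1.1, -0.2]
gripper_width: 0.0514
grip_force: 0.0
```

```bash
python3 - <<'E'
from h import *
R1=Rt(90,-153.8); show(np.array([.5492,-.4145,.079]),R1); print(st()[1])
E
```

```text
rot [-0.21  0.09  0.03] then shift(cm, target axes) [0.03 0.12 4.44] | now axes [0.04 0.14 4.44] q [-4.120e-01  5.720e-01  3.900e-02  1.000e-03 -1.033e+00 -7.010e-01] w 0.0514 t 54.8
[ 0.55000728 -0.41546379  0.12337485]
```

>>> move_arm(
  rows=[
    {"dp": [0,0.1,2.2],"dr": [0,0,0],"gripper": 0.6},
    {"dp": [0,0,2.2],"dr": [0,0,0],"gripper": 0.6},
    {"dp": [0,0,0],"dr": [0,0,0],"gripper": 0.6},
    {"dp": [0,0,0],"dr": [0,0,0],"gripper": 0},
    {"dp": [0,0,0],"dr": [0,0,0],"gripper": 0},
    {"dp": [0,0,0],"dr": [0,0,0],"gripper": 0},
    {"dp": [0,0,0],"dr": [0,0,0],"gripper": 0},
    {"dp": [0,0,0],"dr": [0,0,0],"gripper": 0},
  ],
  grip_force=25,
)

```text
time_s: 55.8
position: [0.55, -0.4159, 0.0794]
tcp_rot: [-0.711, 3.056, -0.008]
force: [1.1, -4.5, 5.6]
gripper_width: 0.0111
grip_force: 33.0
```

```bash
python3 - <<'E'
from h import *
R1=Rt(90,-153.8); show(np.array([.5492,-.4145,.079]),R1); o=st()[0];print(o['position'],o['force'],o['torque'],o['grip_force'])
E
```

```text
rot [-0.32  0.15 -0.02] then shift(cm, target axes) [0.01 0.16 0.04] | now axes [0.01 0.16 0.04] q [-0.413  0.614 -0.006  0.002 -0.944 -0.702] w 0.0111 t 55.8
[ 0.54997862 -0.41593154  0.07938053] [ 1.05206896 -4.46239956  5.57976663] [-1.11276874 -0.4090908  -0.03818293] 33.047693967819214
```

>>> move_arm(
  rows=[
    {"dp": [0,0.1,0],"dr": [0,0,-8],"gripper": 0},
    {"dp": [0,0,0],"dr": [0,0,-8],"gripper": 0},
    {"dp": [0,0,0],"dr": [0,0,-8],"gripper": 0},
    {"dp": [0,0,0],"dr": [0,0,-8],"gripper": 0},
    {"dp": [0,0,0],"dr": [0,0,-8],"gripper": 0},
    {"dp": [0,0,0],"dr": [0,0,-8],"gripper": 0},
    {"dp": [0,0,0],"dr": [0,0,-8],"gripper": 0},
    {"dp": [0,0,0],"dr": [0,0,-8],"gripper": 0},
    {"dp": [0,0,0],"dr": [0,0,0],"gripper": 0},
  ],
)

```text
time_s: 56.92
position: [0.5509, -0.4165, 0.0794]
tcp_rot: [-2.226, 2.216, -0.016]
force: [4.3, -9.8, 3.3]
gripper_width: 0.0115
grip_force: 32.6
```

```bash
python3 - <<'E'
from h import *
o,P,R=st();print(P,o['force'],o['torque'],o['grip_force'],o['gripper_width'],np.degrees(np.arctan2(R[1,0],R[0,0])),o['qpos'][5])
E
```

```text
[ 0.55088313 -0.41652979  0.07942298] [ 4.29053548 -9.84014931  3.32204379] [-2.45396044 -1.06479991 -0.03537706] 32.57440209388733 0.011450262140032318 -89.74341967989088 0.4149333428331882
```

>>> move_arm(
  rows=[
    {"dp": [0.12,-0.05,0],"dr": [0,0,-8],"gripper": 0},
    {"dp": [0,0,0],"dr": [0,0,-8],"gripper": 0},
    {"dp": [0,0,0],"dr": [0,0,-8],"gripper": 0},
    {"dp": [0,0,0],"dr": [0,0,-8],"gripper": 0},
    {"dp": [0,0,0],"dr": [0,0,-8],"gripper": 0},
    {"dp": [0,0,0],"dr": [0,0,-8],"gripper": 0},
    {"dp": [0,0,0],"dr": [0,0,-8],"gripper": 0},
    {"dp": [0,0,0],"dr": [0,0,-8],"gripper": 0},
    {"dp": [0,0,0],"dr": [0,0,0],"gripper": 0},
  ],
)

```text
time_s: 58.05
position: [0.5519, -0.4161, 0.0794]
tcp_rot: [3.06, -0.698, 0.014]
force: [5.0, -3.8, 3.7]
gripper_width: 0.0115
grip_force: 32.8
```

```bash
python3 - <<'E'
from h import *
o,P,R=st();print(P,o['force'],o['torque'],o['grip_force'],o['gripper_width'],np.degrees(np.arctan2(R[1,0],R[0,0])),o['qpos'][5])
E
```

```text
[ 0.5519376  -0.41612453  0.07943581] [ 5.00595142 -3.84781422  3.6785648 ] [-1.0967863  -1.36143457  0.02383281] 32.77703404426575 0.011494241568224787 -25.712071629586088 1.5333298151270522
```

>>> move_arm(
  rows=[
    {"dp": [0,0,0],"dr": [0,0,-5],"gripper": 0},
    {"dp": [0,0,0],"dr": [0,0,-4],"gripper": 0},
    {"dp": [0,0,0],"dr": [0,0,0],"gripper": 0},
  ],
)

```text
time_s: 58.42
position: [0.552, -0.4159, 0.0794]
tcp_rot: [3.105, -0.456, 0.014]
force: [6.1, -3.3, 3.6]
gripper_width: 0.0112
grip_force: 32.8
```

```bash
cat > k.py <<'E'
from h import *
o,P,R=st();print(P,o['force'],o['torque'],o['grip_force'],o['gripper_width'],np.degrees(np.arctan2(R[1,0],R[0,0])),o['qpos'][5],o['tau'][5])
E
python3 k.py
```

```text
[ 0.55201142 -0.41594479  0.07940358] [ 6.06401501 -3.30465188  3.57082263] [-0.92664887 -1.38737965  0.05842352] 32.79734194278717 0.011201700916558201 -16.72774560546852 1.6900340104659364 0.04759429721161723
```

>>> move_arm(
  rows=[
    {"dp": [0,0,0],"dr": [0,0,-3],"gripper": 0},
    {"dp": [0,0,0],"dr": [0,0,0],"gripper": 0},
    {"dp": [0,0,0],"dr": [0,0,0],"gripper": 0},
  ],
)

```text
time_s: 58.8
position: [0.552, -0.4159, 0.0794]
tcp_rot: [3.115, -0.376, 0.014]
force: [6.1, -3.6, 3.5]
gripper_width: 0.0115
grip_force: 32.8
```

```bash
python3 k.py
```

```text
[ 0.55200937 -0.41590691  0.07943311] [ 6.08748797 -3.62755604  3.5302738 ] [-0.92529243 -1.44621523 -0.02101552] 32.80374348163605 0.01151514739449636 -13.763143128493907 1.7418103501098798 0.0250743271317333
```

Still free; small steps until the stop.

>>> move_arm(
  rows=[
    {"dp": [0,0,0],"dr": [0,0,-2],"gripper": 0},
    {"dp": [0,0,0],"dr": [0,0,0],"gripper": 0},
    {"dp": [0,0,0],"dr": [0,0,0],"gripper": 0},
  ],
)

```text
time_s: 59.18
position: [0.5521, -0.4158, 0.0794]
tcp_rot: [3.121, -0.327, 0.015]
force: [6.5, -3.1, 3.6]
gripper_width: 0.0114
grip_force: 37.1
```

```bash
python3 k.py
```

```text
[ 0.55208524 -0.41584904  0.07941174] [ 6.51508095 -3.08223544  3.64522662] [-0.77380785 -1.56176119 -0.70082671] 37.06905663013458 0.011367162361484903 -11.946733568510279 1.7744176080458482 0.7170163840055466
```

>>> move_arm(
  rows=[
    {"dp": [0,0,0],"dr": [0,0,-2],"gripper": 0},
    {"dp": [0,0,0],"dr": [0,0,0],"gripper": 0},
    {"dp": [0,0,0],"dr": [0,0,0],"gripper": 0},
  ],
)

```text
time_s: 59.55
position: [0.5521, -0.4158, 0.0795]
tcp_rot: [3.126, -0.275, 0.016]
force: [6.7, -3.1, 5.1]
gripper_width: 0.0114
grip_force: 49.3
```

```bash
python3 k.py
```

```text
[ 0.55210801 -0.41583876  0.07946775] [ 6.74769145 -3.05196963  5.1051393 ] [-0.75127609 -1.62530567 -1.19360111] 49.34432262321934 0.01139247520865736 -10.064470182562282 1.8077953607584827 1.1807552352547646
```

The stop is reached (torque rises to 1.2 N m at -10°). Easing 2.5° to relax, then releasing and lifting.

>>> move_arm(
  rows=[
    {"dp": [0,0,0],"dr": [0,0,2.5],"gripper": 0},
    {"dp": [0,0,0],"dr": [0,0,0],"gripper": 0},
    {"dp": [0,0,0],"dr": [0,0,0],"gripper": 0.5},
    {"dp": [0,0,0],"dr": [0,0,0],"gripper": 0.5},
    {"dp": [0,0,0],"dr": [0,0,0],"gripper": 0.5},
    {"dp": [0,0,-2],"dr": [0,0,0],"gripper": 0.5},
    {"dp": [0,0,-4],"dr": [0,0,0],"gripper": 0.5},
    {"dp": [0,0,-5],"dr": [0,0,0],"gripper": 0.5},
    {"dp": [-5,0,-2],"dr": [0,0,0],"gripper": 0.5},
    {"dp": [-5,0,0],"dr": [0,0,0],"gripper": 0.5},
  ],
)

```text
time_s: 60.8
position: [0.4503, -0.3933, 0.2089]
tcp_rot: [3.122, -0.337, 0.006]
force: [0.6, 0.5, -0.1]
gripper_width: 0.0429
grip_force: 0.0
```

>>> move_arm(
  rows=[
    {"dp": [-5,0,0],"dr": [0,0,0],"gripper": 0.5},
    {"dp": [-4,4,0],"dr": [0,0,0],"gripper": 0.5},
    {"dp": [0,0,0],"dr": [0,0,0],"gripper": 0.5},
    {"dp": [0,0,0],"dr": [0,0,0],"gripper": 0.5},
  ],
)

```text
time_s: 61.3
position: [0.3541, -0.4131, 0.2072]
tcp_rot: [3.123, -0.339, 0.001]
force: [-0.1, -0.2, 1.0]
gripper_width: 0.043
grip_force: 0.0
```

```bash
python3 - <<'E'
from h import *
im,d,W=cap('top','top17.png')
for c,a,r,z,h,q in comps(im,W,.09,.135,box=(.38,.51,-.4,.2)): print(c,a,[np.round(x,1) for x in r],z.round(4),h)
m=(W[...,2]>.09)&(W[...,2]<.115)&(W[...,1]<-.36)&(W[...,1]>-.47)&(W[...,0]>.5)&(W[...,0]<.6)
q=W[m];print('bar',len(q),cv2.minAreaRect((q[:,:2]*1000).astype(np.float32)))
a=cv2.resize(im[188:250,428:492],None,fx=5,fy=5,interpolation=cv2.INTER_CUBIC)
b=cv2.resize(im[95:405,165:565],(400,310))
cv2.imwrite('pics/end.png',np.hstack([a,cv2.resize(b[:],(400,310))])); print(st()[1])
E
```

```text
[278. 246.] 232 [array([475.2, 137.2]), array([44.2, 41. ]), np.float64(89.0)] 0.1088 [ 19  39 122]
[306. 248.] 230 [array([469. ,  53.8]), array([44.1, 43.7]), np.float64(82.5)] 0.1085 [ 20  36 123]
[338. 251.] 230 [array([458.4, -37. ]), array([43.8, 40.6]), np.float64(89.1)] 0.1086 [ 20  35 121]
[367. 253.] 236 [array([ 450.3, -121.6]), array([44. , 43.5]), np.float64(87.0)] 0.1088 [ 20  35 117]
[396. 254.] 240 [array([ 446.1, -205.5]), array([43.9, 43.2]), np.float64(87.7)] 0.1088 [14 54 77]
bar 82 ((549.7128295898438, -414.0309143066406), (12.956307411193848, 45.882240295410156), 76.25337219238281)
[ 0.35464314 -0.41295621  0.20702612]
```

View pics/end.png

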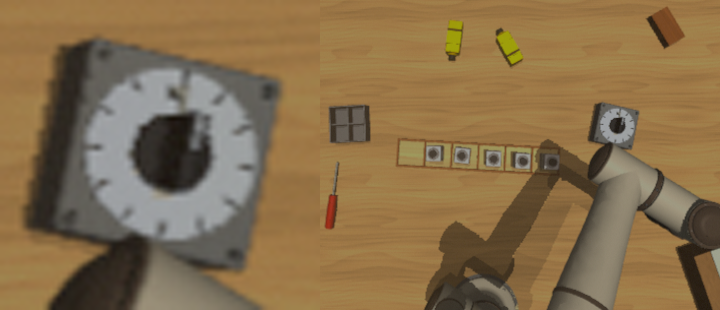

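The pointer is against the pin at the zero mark (left crop (180,95)), bar at -13.75° against -13.6° for zero. All five tins stand, and the yellow look-alikes, box and driver are in place; the jar is hidden under the arm, which hovers well above it.

```bash
python3 -c "
from plant import ctrl
print(ctrl.finish_job())"
```

```text
the job is handed in; nothing more can be done
None
```

The job is handed in: all three fallen tins stand cap up in bays 0, 1 and 2 beside the two already there, and the reset knob is back against its zero stop. Two of them toppled again partway, most likely from a knock, and I re-stood them; grip readings on the tins stayed under 40 N.

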